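# Weigh out a soap refill from the latched tray

## Robot

A 7-joint arm with a two-finger parallel gripper is mounted at the origin on the work surface. World frame = base frame: x ahead of the robot, y to its left, z up, the work surface at z = 0. Lengths are in m, angles in rad, forces in N, time in s.
With the tool pointing down it reaches from about 0.425 to 0.925 m from the base axis. Payload 6.8 kg.
Tool frame: the origin (TCP) lies on the centre line of the jaws, within the pads' length; the fingertips stand 17 mm ahead of it and the grasp point (between the pads) lies 2 mm behind it; z points along the fingers, x is the direction in which the jaws open and shut, and the axes are right-handed (so a half turn about z gives the same grasp; the last joint's range is limited). The gripper opens to 85 mm and grips with 20 to 120 N. Pads are 22 mm wide; open, the fingers measure 114 mm over their backs; the gripper's body (76 mm by 85 mm) begins 54 mm behind the grasp point. The pads swing forward as they close: fully open they stand 13 mm farther back than shut.
Start: joints at [-1.393, 0.477, 0.022, 1.555, -0.011, 1.109, -0.083], TCP at [0.19, 0.648, 0.21] pointing down, gripper open.
Joint ranges: [-2.96, 2.96], [-0.34, 2.1], [-1.41, 1.46], [0.24, 2.44], [-1.37, 4.51], [0.17, 1.92], [-2.96, 2.96]. Speed limits (rad/s): [2.39, 2.39, 3.14, 3.14, 3.14, 3.14, 3.14].

## Interface

Orientations are given as a unit quaternion [w, x, y, z].
In Python, from station import status, read_camera, camera_model, bot gives the robot as it stands.
- The arm moves only by the tool arm_command, never from a script. Its argument "series" is a list of rows, each a list of 3 entries, a list of its own where there are three numbers: the finger opening in mm, from 0 to 85.4, then the shift along the tool's x, y, z in mm, then the turn about the tool's z in rad. In form: [[gripper, [dx, dy, dz], roll], ...]. A call has 1 to 8 rows; each row is the pose to reach, as a shift and turn from the pose commanded when the call began, along the tool's axes at that moment; what a row does not reach only later rows make up. A row lasts 1/8 s, in which the tool goes at most 62.5 mm and 10.7 degrees, less where a joint would pass 70% of its speed; a pose out of reach is approached as far as the arm can. A call with a gripper value outside its range is refused whole. The fingers move at their own pace and stop on an object; "squeeze" is the grip in N (left out, the last holds). Time passes only in rows, so rows that repeat a pose let the fingers close. It gives the time, the measured TCP pose, the force and the opening at its end, in the units of the state.
- status.get_obs(): the state, without advancing time (a new reading comes with each control period).
- read_camera(name): name is "side" or "top" or "wrist"; returns the picture (400x640x3 uint8, blue, green, red); there is no depth.
- camera_model(name): a dict with "fov_y" (degrees; the focal length in pixels is half the picture's height over the tangent of half this angle, whatever the lens; pixels are square), "cx", "cy" (the principal point, pixels), "R" (3x3) and "t" (3): a world point X has camera coordinates R X + t. Camera axes: x right, y down, z forward; pixel columns grow to the right and rows downward; lengths in m; the calibration is good to about 2 mm. The wrist camera is an equidistant fisheye: a pixel r from the principal point sees the ray r / f radians off the axis. A picture is of the moment at which its call begins: read the wrist's pose just before it. camera_model takes no time and is no camera call; for the wrist camera it gives the pose at the moment of the call.
- bot.hand_in(): hands the job in, once; it reports no verdict.
The state is a dict: "t": time; "q": joint angles; "joint_vel": joint speeds; "joint_torque": joint torques, N m; "eef_pos": TCP position; "tool_rot": TCP orientation; "contact_force": force on the tool from outside, world axes, zero at the start; "torque": the same for the moment, N m; "gripper_width": opening from 0.0 (shut) to 1.0 (fully open).
Only numpy, scipy, OpenCV 4.12 (cv2) and the standard library are available. Lean on these libraries where they do the work, as an engineer would, in place of code of your own. Each camera call takes 0.05 s, during which the arm holds its last target.

## Task

Weigh out the soap refill for the empty pump dispenser: throw the latch lever into the notch with the green mark, pull the grey tray right out from under the ledge, and load soap tablets from it onto the empty pan of the balance until the beam is level against the brass weights, leaving the weights untouched. Then, with the unused tablets still in the tray, slide the tray fully home under the ledge and throw the lever back into the notch with the red mark, so that it is locked. Leave the dispenser, tumbler, saucer, spoon and brush where they are.

Things in the scene. Friction and masses are not known exactly. Their poses are not given: they have to be found in the camera images.
- lever_pivot (a point): Latch lever on the +y side of the ledge, beside the tray: point on its upright pivot axis, level with the top of its knob. A flat steel arm (14 mm wide, top 74 mm above the shelf) turns level over a fixed aluminium plate with three notches into which a sprung ball clicks; its short tail then blocks (red) or clears a tab at the tray's front corner.
- lever_knob (a point): Top centre of the lever's round upright black knob: 24 mm diameter, standing 46 mm above the arm, its top 120 mm above the shelf, 100 mm from the pivot axis. It can be pinched from above in any direction and led along its arc.
- lever (a joint): Lever angle in rad, growing clockwise from above: 0 = red-marked notch (tray locked), 0.85 = green-marked notch (tray free), 1.6 = white-marked notch (unused). At 0 the arm points from pivot to knob along the ledge's -x axis, at 1.57 along its +y. The detent pulls in from within about 0.1 rad; a few newtons at the knob move it out. It cannot reach red unless the tray is fully home.
- ledge: White fixed ledge, 170 (x) x 360 (y) x 78 mm high, open at its front (-x) side; the tray slides beneath its 16 mm top slab (underside at 62 mm, front edge at x = -85 mm). Origin: centre of the underside, on the shelf; x points away from the robot, into the ledge; yaw varies.
- tray_knob (a point): Top centre of the tray's pull: an upright steel pin of 18 mm diameter, standing from 14 to 64 mm above the shelf, 45 mm in front of the tray's front wall, mid-width. The ledge's front edge is 50 mm behind it when the tray is home; pinch it from above with the fingers on its +y and -y sides.
- tray (a joint): How far the grey tray has been pulled out along the ledge's -x axis, in m: 0 = fully home under the ledge, 0.17 = end stop. Drags with about 1.5 N and stays where it is left; when the lever is in the red notch it moves only about 5 mm.
- tray_floor (a point): Middle of the tray's inner floor, 8 mm above the shelf. Shallow grey plastic tray, inside 112 (x) x 292 (y) mm, walls 4 mm thick and only 10 mm high above the inner floor; same axes as the ledge. With the tray home this point is 30 mm in front of the ledge's centre, so it is hidden under the slab.
- balance: Blue two-pan kitchen balance, fixed, base 150 (x) x 200 (y) mm. Origin: centre of the underside. Its beam runs along its y axis, the load pan at +140 mm y and the weight pan, a like pan that holds the brass weights, at -140 mm y; yaw varies.
- beam (a joint): Beam angle in rad: 0 = level, positive = load pan down, negative = weight pan down, stops at -0.1 and 0.1. A difference of 50 g between the pans takes it to the stop; it settles within about 1 s.
- load_pan_floor (a point): Middle of the load pan's inner floor (103 mm above the shelf when level, 14 mm more or less at the stops). Rectangular steel pan that always stays horizontal, inside 170 (x) x 150 (y) mm, rim 9 mm above its floor, same axes as the balance. It is empty at the start; where in the pan a load stands does not matter to the balance.
- tablet1: Hard pressed soap tablet, pale green upright cylinder, 38 mm diameter, 40 mm high, about 50 g (within 3 %). Origin: centre of its lower end, z along its axis. All six stand in the tray at the start, in a row across it, about 47 mm apart.
- tablet2: Hard pressed soap tablet, pale green upright cylinder, 38 mm diameter, 40 mm high, about 50 g (within 3 %). Origin: centre of its lower end, z along its axis. All six stand in the tray at the start, in a row across it, about 47 mm apart.
- tablet3: Hard pressed soap tablet, pale green upright cylinder, 38 mm diameter, 40 mm high, about 50 g (within 3 %). Origin: centre of its lower end, z along its axis. All six stand in the tray at the start, in a row across it, about 47 mm apart.
- tablet4: Hard pressed soap tablet, pale green upright cylinder, 38 mm diameter, 40 mm high, about 50 g (within 3 %). Origin: centre of its lower end, z along its axis. All six stand in the tray at the start, in a row across it, about 47 mm apart.
- tablet5: Hard pressed soap tablet, pale green upright cylinder, 38 mm diameter, 40 mm high, about 50 g (within 3 %). Origin: centre of its lower end, z along its axis. All six stand in the tray at the start, in a row across it, about 47 mm apart.
- tablet6: Hard pressed soap tablet, pale green upright cylinder, 38 mm diameter, 40 mm high, about 50 g (within 3 %). Origin: centre of its lower end, z along its axis. All six stand in the tray at the start, in a row across it, about 47 mm apart.
- weight50: Brass weight, 50 g, 22 mm diameter, 17 mm high without its small knob. Origin: centre of its underside. On the weight pan if present; of the three weights two or all are present.
- weight100a: Brass weight, 100 g, 28 mm diameter, 21 mm high without its small knob. Origin: centre of its underside. On the weight pan if present; of the three weights two or all are present.
- weight100b: Brass weight, 100 g, 28 mm diameter, 21 mm high without its small knob. Origin: centre of its underside. On the weight pan if present; of the three weights two or all are present.
- dispenser: White plastic pump dispenser, empty, 68 mm diameter, about 190 mm high; on top of the ledge. Bystander: origin at its underside.
- tumbler: Glass tumbler, 70 mm diameter, 100 mm high; on top of the ledge. Bystander: origin at its underside.
- saucer: White ceramic saucer, 140 mm diameter, on the shelf near the robot. Bystander: origin at its underside.
- tablespoon: Stainless steel tablespoon, 190 mm long, lying on the shelf behind the balance. Bystander: origin at its underside.
- scrub_brush: Red scrubbing brush, 150 x 50 x 75 mm, on the shelf. Bystander: origin at its underside.

How it is judged:
On the way, in this order (a step that is already met when the one before it is completed fails the run):
1. the lever rests in the green notch (value of joint lever between 0.77 and 0.93 rad), for 0.3 s.
2. the tray is pulled out by at least 120 mm (value of joint tray above 0.12 m), for 0.2 s.
3. the beam is level (within 0.035 rad) (value of joint beam between -0.035 and 0.035 rad), for 0.5 s.
4. the tray is fully home (within 8 mm) (value of joint tray below 0.008 m), for 0.2 s.
5. the lever rests in the red notch, the tray home (value of joint lever below 0.08 rad and value of joint tray below 0.008 m), for 0.3 s.
At the end, for the whole second after the job is handed in: The beam is level within 0.035 rad and still; the tray is home within 8 mm; the lever is in the red notch (below 0.08 rad); every tablet lies still on the load pan or in the tray; every brass weight is on the weight pan (all of step 3 and all of step 5 and velocity of joint beam between -0.05 and 0.05 rad/s and ((x of tablet1 in the frame of load_pan_floor between -0.09 and 0.09 m and y of tablet1 in the frame of load_pan_floor between -0.08 and 0.08 m and z of tablet1 in the frame of load_pan_floor between -0.008 and 0.035 m) or (x of tablet1 in the frame of tray_floor between -0.061 and 0.061 m and y of tablet1 in the frame of tray_floor between -0.151 and 0.151 m and z of tablet1 in the frame of tray_floor between -0.008 and 0.035 m)) and ((x of tablet2 in the frame of load_pan_floor between -0.09 and 0.09 m and y of tablet2 in the frame of load_pan_floor between -0.08 and 0.08 m and z of tablet2 in the frame of load_pan_floor between -0.008 and 0.035 m) or (x of tablet2 in the frame of tray_floor between -0.061 and 0.061 m and y of tablet2 in the frame of tray_floor between -0.151 and 0.151 m and z of tablet2 in the frame of tray_floor between -0.008 and 0.035 m)) and ((x of tablet3 in the frame of load_pan_floor between -0.09 and 0.09 m and y of tablet3 in the frame of load_pan_floor between -0.08 and 0.08 m and z of tablet3 in the frame of load_pan_floor between -0.008 and 0.035 m) or (x of tablet3 in the frame of tray_floor between -0.061 and 0.061 m and y of tablet3 in the frame of tray_floor between -0.151 and 0.151 m and z of tablet3 in the frame of tray_floor between -0.008 and 0.035 m)) and ((x of tablet4 in the frame of load_pan_floor between -0.09 and 0.09 m and y of tablet4 in the frame of load_pan_floor between -0.08 and 0.08 m and z of tablet4 in the frame of load_pan_floor between -0.008 and 0.035 m) or (x of tablet4 in the frame of tray_floor between -0.061 and 0.061 m and y of tablet4 in the frame of tray_floor between -0.151 and 0.151 m and z of tablet4 in the frame of tray_floor between -0.008 and 0.035 m)) and ((x of tablet5 in the frame of load_pan_floor between -0.09 and 0.09 m and y of tablet5 in the frame of load_pan_floor between -0.08 and 0.08 m and z of tablet5 in the frame of load_pan_floor between -0.008 and 0.035 m) or (x of tablet5 in the frame of tray_floor between -0.061 and 0.061 m and y of tablet5 in the frame of tray_floor between -0.151 and 0.151 m and z of tablet5 in the frame of tray_floor between -0.008 and 0.035 m)) and ((x of tablet6 in the frame of load_pan_floor between -0.09 and 0.09 m and y of tablet6 in the frame of load_pan_floor between -0.08 and 0.08 m and z of tablet6 in the frame of load_pan_floor between -0.008 and 0.035 m) or (x of tablet6 in the frame of tray_floor between -0.061 and 0.061 m and y of tablet6 in the frame of tray_floor between -0.151 and 0.151 m and z of tablet6 in the frame of tray_floor between -0.008 and 0.035 m)) and linear speed of each of tablet1, tablet2, tablet3, tablet4, tablet5, tablet6 below 0.02 m/s and x of weight50 in the frame of balance between -0.09 and 0.09 m and y of weight50 in the frame of balance between -0.22 and -0.06 m and z of each of weight50, weight100a, weight100b in the frame of balance above 0.08 m and x of weight100a in the frame of balance between -0.09 and 0.09 m and y of weight100a in the frame of balance between -0.22 and -0.06 m and x of weight100b in the frame of balance between -0.09 and 0.09 m and y of weight100b in the frame of balance between -0.22 and -0.06 m); the robot touches nothing.
It fails at once if a brass weight is touched by the robot (contact force between any of weight50, weight100a, weight100b and the fingers above 1 N or contact force between any of weight50, weight100a, weight100b and the arm above 1 N).
It fails at once if the dispenser, tumbler, saucer, spoon or brush is moved more than 40 mm (distance of any of dispenser, tumbler, saucer, tablespoon, scrub_brush from where it was at the start of the episode above 0.04 m).
Of weight50, weight100a, weight100b only 2 to 3 are there at a start; the rules pass over those that are not, and their reading is None.
At some moment in a run one of tablet1, tablet2, tablet3, tablet4, tablet5, tablet6 may be knocked a few centimetres aside while the robot is not near it.
Once in a run the grip may slacken for a moment while it holds something.
It also fails if it takes over 210 s, if anything falls off the work surface, if the arm or the gripper's body presses on something with over 40 N, if the wrist force passes 120 N, or if a joint passes its speed limit or range.

## Working session

There is one attempt and no reset: what is moved stays moved. The work goes in short steps, Python scripts to look and compute and a tool call to move; the robot and the scene stay as the last step left them, time stands still between calls to the robot, and variables do not carry over. Pictures are saved under pics/ and viewed, and the job is handed in when it is done.

Besides the shell and the picture viewer there is one more tool, called after "Request:" in YAML: its name, and indented under it one key for each argument. arm_command: Moves the arm, as the interface text tells. Its arguments: {"type":"object","properties":{"series":{"type":"array"},"squeeze":{"type":"number"}},"required":["series"]}

```bash
ls; mkdir -p pics; cat > h.py <<'E'
import sys; sys.path.insert(0,'.')
import numpy as np, cv2
from station import status, read_camera, camera_model, bot
def ray(cm,u,v,fish=False,H=400):
    f=H/2/np.tan(np.radians(cm['fov_y'])/2)
    x=(u-cm['cx']);y=(v-cm['cy'])
    if fish:
        r=np.hypot(x,y);th=r/f
        d=np.array([x/r*np.sin(th),y/r*np.sin(th),np.cos(th)]) if r>0 else np.array([0,0,1.])
    else: d=np.array([x/f,y/f,1.])
    R=np.array(cm['R']);t=np.array(cm['t'])
    return -R.T@t, R.T@d
def onz(cm,u,v,z,fish=False):
    o,d=ray(cm,u,v,fish); return o+d*(z-o[2])/d[2]
def proj(cm,X,fish=False,H=400):
    f=H/2/np.tan(np.radians(cm['fov_y'])/2)
    c=np.array(cm['R'])@np.array(X)+np.array(cm['t'])
    if fish:
        th=np.arctan2(np.hypot(c[0],c[1]),c[2]); k=f*th/np.hypot(c[0],c[1])
        return cm['cx']+k*c[0],cm['cy']+k*c[1]
    return cm['cx']+f*c[0]/c[2],cm['cy']+f*c[1]/c[2]
E
python3 - <<'E'
from h import *
for n in ['side','top','wrist']:
    cm=camera_model(n); im=read_camera(n); cv2.imwrite(f'pics/{n}0.png',im)
    R=np.array(cm['R']);print(n,cm['fov_y'],cm['cx'],cm['cy'],(-R.T@np.array(cm['t'])).round(3),R.round(3).tolist())
o=status.get_obs();print(o['t'],o['eef_pos'],o['tool_rot'],o['gripper_width'])
E
```

```text
pics
side 55.29794376205301 323.29226838310694 193.90209492269616 [ 0.421 -0.793  0.985] [[0.991, -0.136, -0.0], [-0.105, -0.767, -0.633], [0.086, 0.627, -0.774]]
top 53.73648979026122 323.32157590330655 204.53264234117637 [ 0.224 -0.088  1.552] [[-0.044, -0.999, 0.001], [-0.974, 0.042, -0.221], [0.221, -0.011, -0.975]]
wrist 65.70646984690485 325.51740039423953 195.04361106851258 [0.117 0.669 0.372] [[0.282, 0.959, -0.002], [0.915, -0.268, 0.302], [0.289, -0.087, -0.953]]
0.15 [0.19018986 0.6471404  0.20884141] [ 4.75254191e-04  8.00597882e-01  5.99201575e-01 -5.26016452e-04] 0.9966464504768715
```

View pics/side0.png

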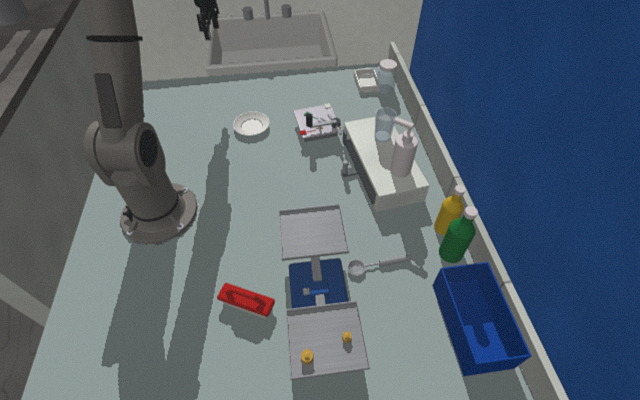

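View pics/top0.png

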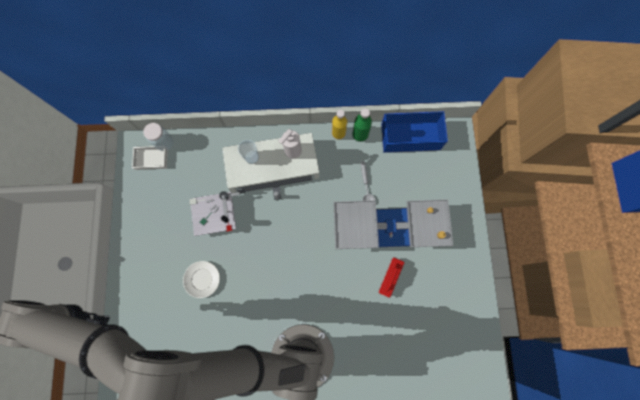

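View pics/wrist0.png

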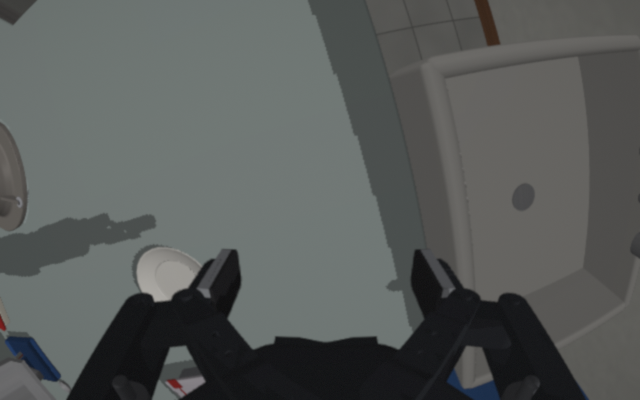

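```bash
python3 - <<'E'
from h import *
s=cv2.imread('pics/side0.png');t=cv2.imread('pics/top0.png')
def up(a,k):return cv2.resize(a,None,fx=k,fy=k,interpolation=cv2.INTER_CUBIC)
cv2.imwrite('pics/c1.png',up(s[85:210,280:435],5))
cv2.imwrite('pics/c2.png',up(t[125:260,185:320],5)[:600])
cv2.imwrite('pics/c3.png',up(s[200:380,275:375],3))
E
```

```text
(no output)
```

View pics/c1.png

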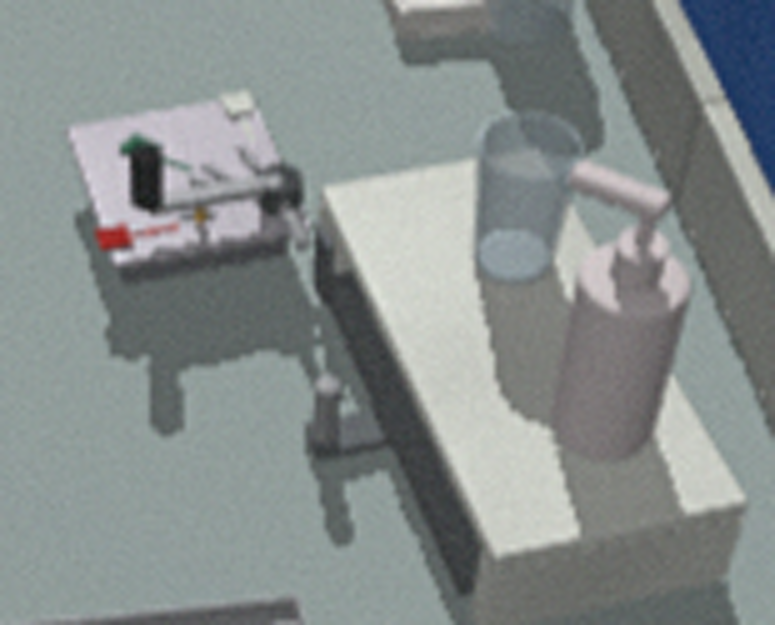

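View pics/c2.png

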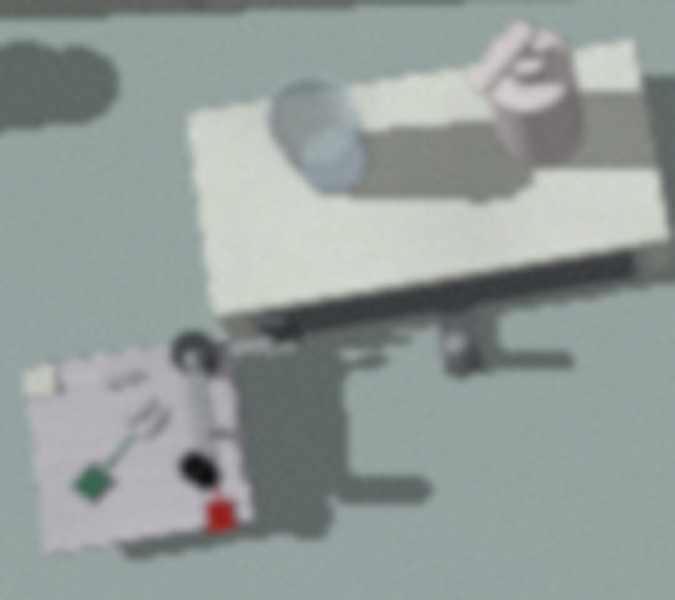

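View pics/c3.png

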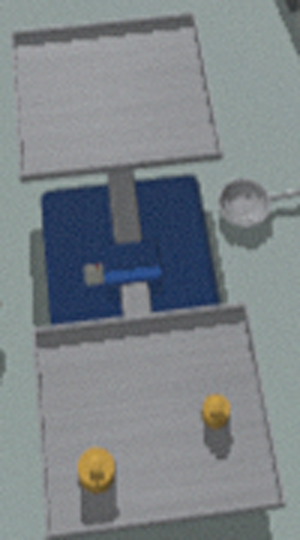

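```bash
python3 - <<'E'
from h import *
T=camera_model('top');S=camera_model('side')
f=lambda u,v:(185+u/5,125+v/5)
g=lambda u,v:(280+u/5,85+v/5)
for n,p in dict(FL=(218,312),FR=(668,240),BR=(633,42),BL=(190,113)).items():
    print('T',n,onz(T,*f(*p),.078).round(4))
for n,p in dict(FL=(322,188),FR=(492,555),BR=(745,503)).items():
    print('S',n,onz(S,*g(*p),.078).round(4))
def tri(pt,ps):
    o1,d1=ray(T,*pt);o2,d2=ray(S,*ps)
    A=np.stack([d1,-d2],1);k=np.linalg.lstsq(A,o2-o1,rcond=None)[0]
    a=o1+k[0]*d1;b=o2+k[1]*d2;print(((a+b)/2).round(4),np.linalg.norm(a-b).round(4))
tri(f(205,470),g(146,148)) # lever knob top
tri(f(455,335),g(327,382)) # tray knob
print('knob z.12',onz(T,*f(203,466),.12),onz(S,*g(146,148),.12))
print('tk z.064',onz(T,*f(455,333),.064),onz(S,*g(327,382),.064))
print('hub z.08',onz(T,*f(195,353),.08),onz(S,*g(284,185),.08))
# load pan corners top at ~.125 ; side
k=lambda u,v:(275+u/3,200+v/3)
for p in [(12,33),(192,15),(220,157),(22,180)]: print('pan S',onz(S,*k(*p),.125).round(4))
E
```

```text
T FL [0.6418 0.2582 0.078 ]
T FR [ 0.6848 -0.0919  0.078 ]
T BR [ 0.851  -0.0707  0.078 ]
T BL [0.8061 0.2818 0.078 ]
S FL [0.6426 0.2617 0.078 ]
S FR [ 0.6873 -0.0895  0.078 ]
S BR [ 0.8534 -0.0701  0.078 ]
[0.5111 0.2541 0.1335] 0.0084
[0.6157 0.0761 0.071 ] 0.0032
knob z.12 [0.51257632 0.25827914 0.12      ] [0.51672491 0.27219279 0.12      ]
tk z.064 [0.62082735 0.07695471 0.064     ] [0.61559477 0.08218858 0.064     ]
hub z.08 [0.60937521 0.27504384 0.08      ] [0.61546344 0.26642744 0.08      ]
pan S [ 0.3847 -0.141   0.125 ]
pan S [ 0.555  -0.1429  0.125 ]
pan S [ 0.554  -0.2988  0.125 ]
pan S [ 0.3833 -0.298   0.125 ]
```

```bash
cat >> h.py <<'E'
from scipy.spatial.transform import Rotation as Ro
def rot():
    q=status.get_obs()['tool_rot']; return Ro.from_quat([q[1],q[2],q[3],q[0]]).as_matrix()
def go(x,y,z,ang=None):
    """shift in mm (tool axes) and roll to get to TCP target, jaw axis at world angle ang (rad)"""
    R=rot();p=np.array(status.get_obs()['eef_pos'])
    d=(R.T@(np.array([x,y,z])-p)*1000).round(1)
    a=np.arctan2(R[1,0],R[0,0]);r=0
    if ang is not None:
        r=-(ang-a); r=(r+np.pi/2)%np.pi-np.pi/2
    print('shift',d,'roll',round(r,3),'q7',round(status.get_obs()['q'][6],2),'jaw',round(a,3))
YAW=.123
C=np.array([.7475,.095]); ex=np.array([np.cos(YAW),np.sin(YAW)]);ey=np.array([-ex[1],ex[0]])
def L(x,y): return C+x*ex+y*ey
E
python3 -c "
from h import *
go(.513,.262,.21)"
```

```text
shift [-278.5  418.3   -0.7] roll 0 q7 -0.08 jaw 1.285
```

Request:
arm_command:
  series:
    - [85,[-278,418,0],0]
    - [85,[-278,418,0],0]
    - [85,[-278,418,0],0]
    - [85,[-278,418,0],0]
    - [85,[-278,418,0],0]
    - [85,[-278,418,0],0]
    - [85,[-278,418,0],0]
    - [85,[-278,418,0],0]
  squeeze: 40

```text
t: 1.15
eef_pos: [0.5126, 0.2629, 0.2096]
tool_rot: [-0.0, 0.801, 0.599, 0.0]
contact_force: [-0.0, 1.2, -0.3]
gripper_width: 0.996
```

Request:
arm_command:
  series:
    - [85,[0,0,0],0]
    - [85,[0,0,0],0]
    - [85,[0,0,0],0]

```text
t: 1.52
eef_pos: [0.5105, 0.2662, 0.2094]
tool_rot: [-0.0, 0.8, 0.6, -0.0]
contact_force: [0.2, 0.3, 0.2]
gripper_width: 0.996
```

```bash
cat > w.py <<'E'
import sys
from h import *
n=sys.argv[1];c=sys.argv[2] if len(sys.argv)>2 else 'wrist'
cm=camera_model(c);im=read_camera(c);cv2.imwrite(f'pics/{n}.png',im)
import pickle;pickle.dump(cm,open(f'pics/{n}.pkl','wb'))
o=status.get_obs();print(o['t'],np.round(o['eef_pos'],4),np.round(o['contact_force'],1),round(o['gripper_width'],3))
E
python3 w.py w1
```

```text
1.575 [0.5106 0.2662 0.2094] [-0.9 -0.1 -0.6] 0.998
```

View pics/w1.png

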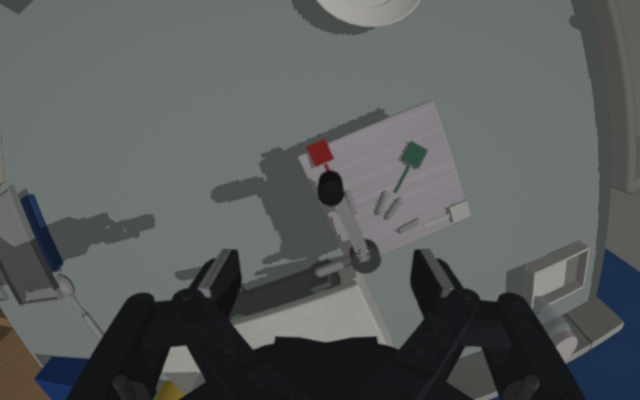

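```bash
python3 - <<'E'
from h import *
import pickle
cm=pickle.load(open('pics/w1.pkl','rb'))
print(onz(cm,329,184,.12,1),onz(cm,366,252,.08,1),onz(cm,319,153,.03,1))
print(L(-.135,0), 'ledge FL', onz(cm,352,278,.078,1),L(-.085,.18))
go(.513,.262,.21)
E
```

```text
[0.50540899 0.27071472 0.12      ] [0.5997252  0.28543001 0.08      ] [0.49181501 0.26397321 0.03      ]
[0.61351992 0.07843684] ledge FL [0.62885027 0.26274196 0.078     ] [0.64105796 0.26321145]
shift [-3.4  3.5 -0.6] roll 0 q7 0.76 jaw 1.288
```

```bash
python3 - <<'E'
from h import *
s=cv2.imread('pics/w1.png')
cv2.imwrite('pics/w1c.png',cv2.resize(s[90:300,280:480],None,fx=3,fy=2.85,interpolation=cv2.INTER_CUBIC))
E
```

```text
(no output)
```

View pics/w1c.png

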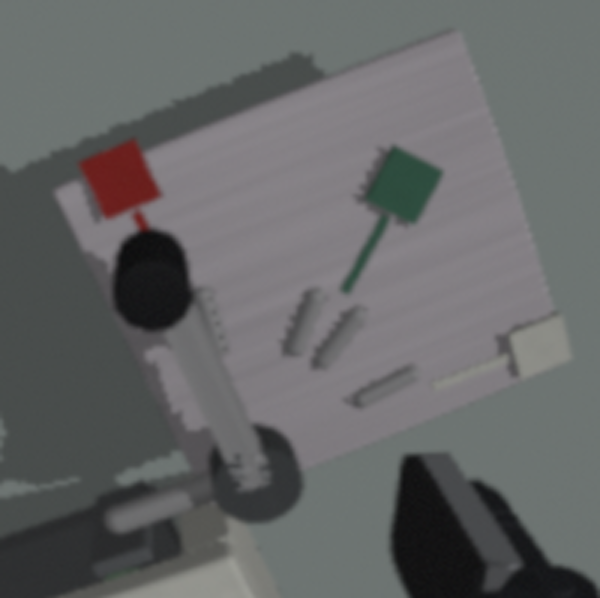

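```bash
python3 - <<'E'
from h import *
import pickle
cm=pickle.load(open('pics/w1.pkl','rb'))
print(onz(cm,330.3,191.4,.12,1),'hub',onz(cm,280+257/3,90+470/2.85,.08,1),'hub.74',onz(cm,280+257/3,90+470/2.85,.074,1),'FL',onz(cm,357,285,.078,1))
print(L(-.085,.18))
go(*onz(cm,330.3,191.4,.12,1)[:2],.17)
E
```

```text
[0.51201464 0.2699725  0.12      ] hub [0.60310793 0.28427277 0.08      ] hub.74 [0.60650255 0.2842076  0.074     ] FL [0.63991285 0.26589673 0.078     ]
[0.64105796 0.26321145]
shift [ 4.   0.3 39.4] roll 0 q7 0.76 jaw 1.288
```

Request:
arm_command:
  series:
    - [85,[4,0,30],0]
    - [85,[4,0,80],0]
    - [85,[4,0,106],0]
    - [85,[4,0,106],0]
    - [20,[4,0,106],0]
    - [20,[4,0,106],0]
    - [20,[4,0,106],0]
    - [20,[4,0,106],0]
  squeeze: 40

```text
t: 2.58
eef_pos: [0.513, 0.2686, 0.1042]
tool_rot: [-0.0, 0.801, 0.599, 0.0]
contact_force: [0.6, 0.2, -0.2]
gripper_width: 0.236
```

Request:
arm_command:
  series:
    - [20,[0,0,0],0]
    - [20,[0,0,0],0]

```text
t: 2.82
eef_pos: [0.5128, 0.2684, 0.1036]
tool_rot: [-0.0, 0.801, 0.599, -0.0]
contact_force: [-1.5, -0.3, 0.0]
gripper_width: 0.236
```

```bash
python3 w.py w2
```

```text
2.875 [0.5128 0.2684 0.1036] [-0.7 -0.3  0.3] 0.236
```

View pics/w2.png

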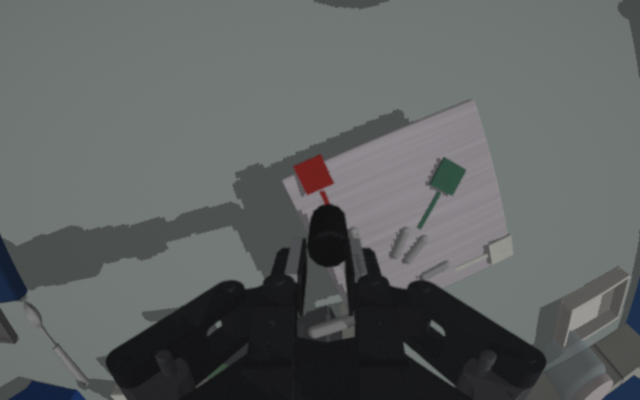

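```bash
python3 - <<'E'
from h import *
cm=camera_model('wrist')
R=rot();p=np.array(status.get_obs()['eef_pos'])
for d in [(0,0,0),(0,0,.017),(.01,0,.017),(-.01,0,.017),(0,-.011,.017),(0,0,-.016)]: print(d,np.round(proj(cm,p+R@np.array(d),1),1))
print('knob',np.round(proj(cm,(.512,.270,.12),1),1))
s=cv2.imread('pics/w2.png')
cv2.imwrite('pics/w2c.png',cv2.resize(s[170:370,230:430],None,fx=3,fy=3,interpolation=cv2.INTER_CUBIC))
for z in (.12,.13): print(onz(cm,328,240,z,1))
E
```

```text
(0, 0, 0) [325.6 235.4]
(0, 0, 0.017) [325.6 224. ]
(0.01, 0, 0.017) [341.4 224. ]
(-0.01, 0, 0.017) [309.8 224. ]
(0, -0.011, 0.017) [325.6 207.6]
(0, 0, -0.016) [325.6 248. ]
knob [328.1 246.3]
[0.50837442 0.27100145 0.12      ]
[0.50369686 0.27228677 0.13      ]
```

View pics/w2c.png

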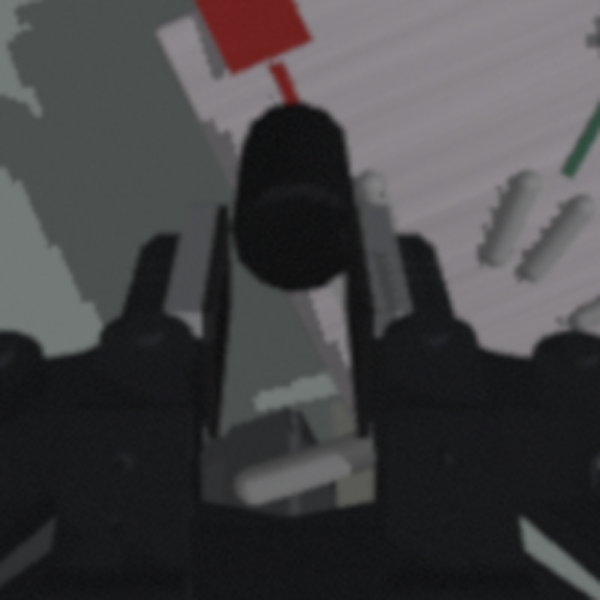

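Request:
arm_command:
  series:
    - [10,[0,0,0],0]
    - [10,[0,0,0],0]

```text
t: 3.12
eef_pos: [0.5128, 0.2684, 0.1036]
tool_rot: [-0.0, 0.801, 0.599, -0.0]
contact_force: [0.1, 0.1, -1.0]
gripper_width: 0.12
```

```bash
python3 w.py w3; python3 - <<'E'
from h import *
s=cv2.imread('pics/w3.png')
cv2.imwrite('pics/w3c.png',cv2.resize(s[170:370,230:430],None,fx=3,fy=3,interpolation=cv2.INTER_CUBIC))
E
```

```text
3.175 [0.5128 0.2684 0.1036] [ 0.2  0.3 -0. ] 0.118
```

View pics/w3c.png

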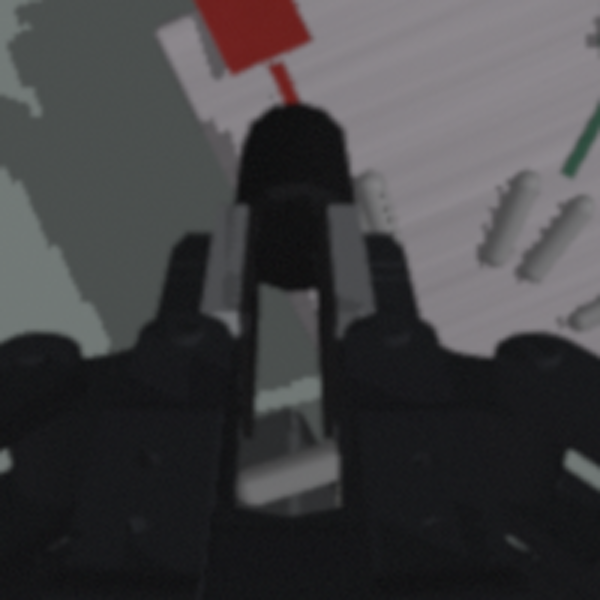

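```bash
python3 w.py s3 side; python3 - <<'E'
from h import *
s=cv2.imread('pics/s3.png')
cv2.imwrite('pics/s3c.png',cv2.resize(s[40:200,230:430],None,fx=3.7,fy=3.7,interpolation=cv2.INTER_CUBIC))
S=camera_model('side');p=np.array(status.get_obs()['eef_pos'])
for dz in (0,-.017): print((np.array(proj(S,p+[0,0,dz]))-[230,40])*3.7)
print((np.array(proj(S,(.512,.270,.12)))-[230,40])*3.7)
cm=camera_model('wrist');R=rot()
o,d=ray(cm,325,238,1);print('cam in tool',R.T@(o-p));o2=R.T@(o-p);d2=R.T@d
for y in(-.011,0,.011): print(y,o2+d2*(y-o2[1])/d2[1])
E
```

```text
3.225 [0.5128 0.2684 0.1036] [ 0.2  0.5 -0.1] 0.122
[289.91715133 292.46283792]
[290.44891091 306.22123696]
[288.366458  277.9205942]
cam in tool [-8.36338481e-06 -7.63075189e-02 -1.63448597e-01]
-0.011 [-0.00029375 -0.011      -0.02656457]
0 [-0.00034182  0.         -0.00350866]
0.011 [-0.00038989  0.011       0.01954725]
```

View pics/s3c.png

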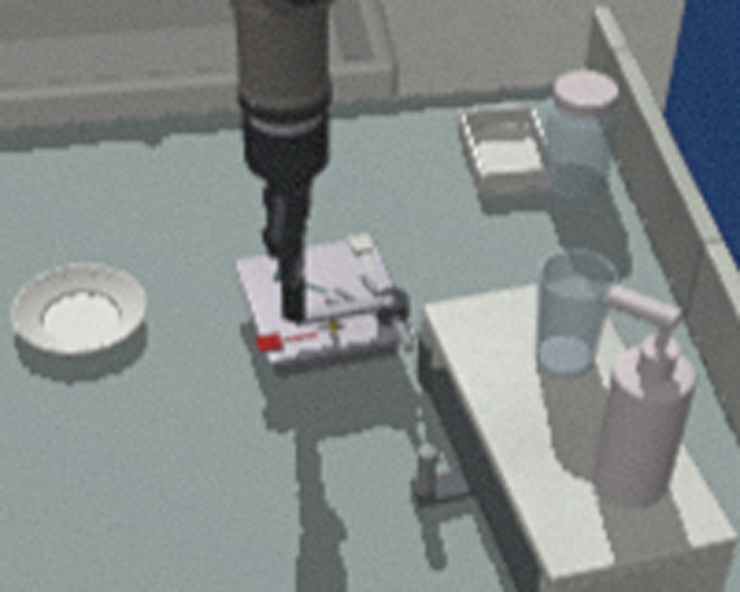

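Request:
arm_command:
  series:
    - [10,[0,-30,-60],0]
    - [10,[0,-60,-60],0]
    - [10,[0,-60,-60],0]
    - [10,[0,-60,-60],0]

```text
t: 3.72
eef_pos: [0.4556, 0.285, 0.1635]
tool_rot: [0.0, 0.801, 0.599, 0.0]
contact_force: [0.4, -1.0, -0.4]
gripper_width: 0.117
```

```bash
python3 w.py s4 side;python3 w.py t4 top; python3 w.py w4; python3 - <<'E'
from h import *
p=np.array(status.get_obs()['eef_pos'])
out=[]
for c,f,(a,b) in (('side','s4',(70,270)),('top','t4',(180,180))):
    s=cv2.imread(f'pics/{f}.png'); q=[]
    S=camera_model(c)
    im=cv2.resize(s[a:a+100,b:b+80],None,fx=5,fy=5,interpolation=cv2.INTER_CUBIC)
    for dz,col in ((0,(0,255,255)),(-.017,(0,0,255))):
        u=(np.array(proj(S,p+[0,0,dz]))-[b,a])*5; cv2.circle(im,(int(u[0]),int(u[1])),3,col,-1)
    out.append(im)
cv2.imwrite('pics/st4.png',np.hstack(out))
E
```

```text
3.775 [0.4559 0.2847 0.1633] [ 0.1 -0.5  0.1] 0.119
3.825 [0.456  0.2846 0.1632] [ 0.3 -0.4  0.5] 0.118
3.875 [0.4559 0.2847 0.1631] [0.  0.4 0.9] 0.114
```

View pics/st4.png

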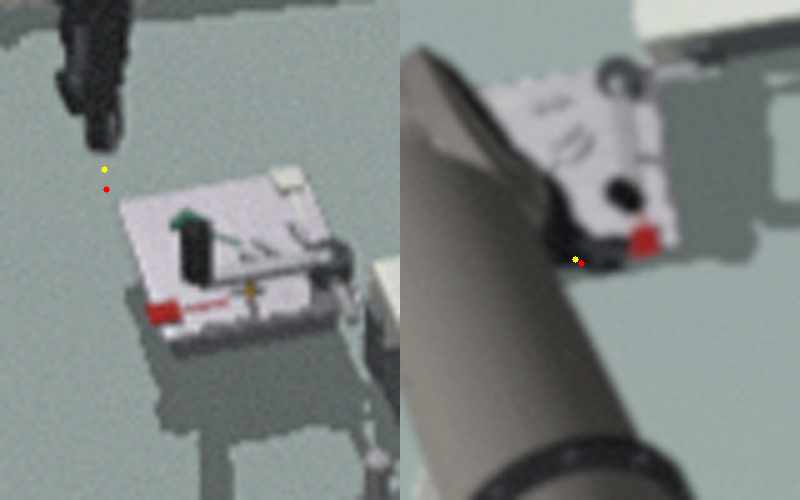

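View pics/w4.png

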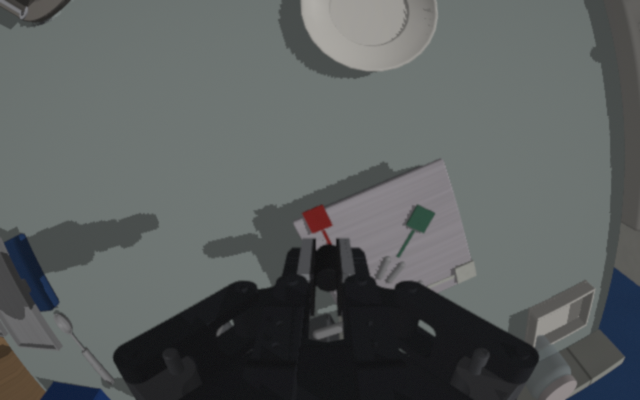

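```bash
python3 - <<'E'
from h import *
T=camera_model('top');S=camera_model('side')
for tp in ((610,262),(630,262)):
    pt=(180+(tp[0]-400)/5,180+tp[1]/5);ps=(270+103/5,70+150/5)
    o1,d1=ray(T,*pt);o2,d2=ray(S,*ps)
    A=np.stack([d1,-d2],1);k=np.linalg.lstsq(A,o2-o1,rcond=None)[0]
    a=o1+k[0]*d1;b=o2+k[1]*d2;print(a.round(4),b.round(4))
p=np.array(status.get_obs()['eef_pos'])
for z in (.146,.163,.18):print(z,onz(S,*ps,z).round(3),onz(T,*pt,z).round(3))
import json
o=status.get_obs();print(np.round(o['q'],3))
E
cp pics/t4.png pics/t4b.png; python3 - <<'E'
import cv2
s=cv2.imread('pics/t4.png');cv2.imwrite('pics/t4c.png',cv2.resize(s[150:270,160:300],None,fx=5,fy=5,interpolation=cv2.INTER_CUBIC))
E
```

```text
[0.4465 0.2501 0.203 ] [0.4549 0.251  0.2046]
[0.444  0.2334 0.2149] [0.4543 0.2346 0.2169]
0.146 [0.457 0.329 0.146] [0.455 0.25  0.146]
0.163 [0.457 0.307 0.163] [0.452 0.246 0.163]
0.18 [0.456 0.284 0.18 ] [0.45  0.242 0.18 ]
[-0.819  0.305  0.176  1.942 -0.066  0.901  0.673]
```

View pics/t4c.png

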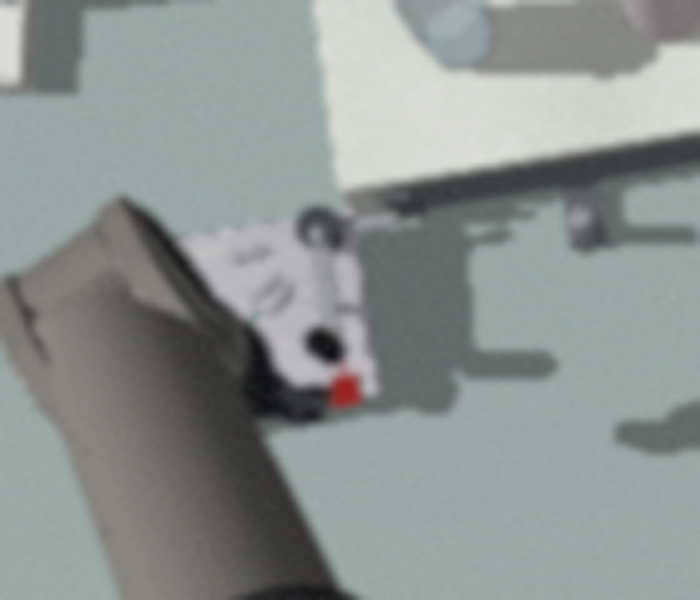

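```bash
python3 - <<'E'
import cv2,numpy as np
s=cv2.imread('pics/w4.png')[190:340,240:415]
a=cv2.resize(s,None,fx=4,fy=4,interpolation=cv2.INTER_CUBIC)
a=np.clip(255*(a/255.)**.45,0,255).astype('uint8');cv2.imwrite('pics/w4c.png',a)
s=cv2.imread('pics/s4.png')[60:140,260:340]
a=cv2.resize(s,None,fx=7,fy=7,interpolation=cv2.INTER_CUBIC)
a=np.clip(255*(a/255.)**.45,0,255).astype('uint8');cv2.imwrite('pics/s4c.png',a)
E
```

```text
(no output)
```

View pics/w4c.png

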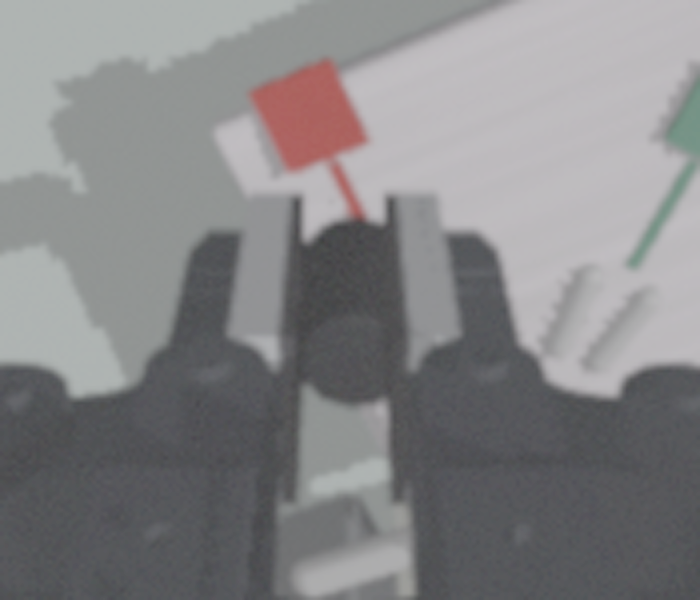

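View pics/s4c.png

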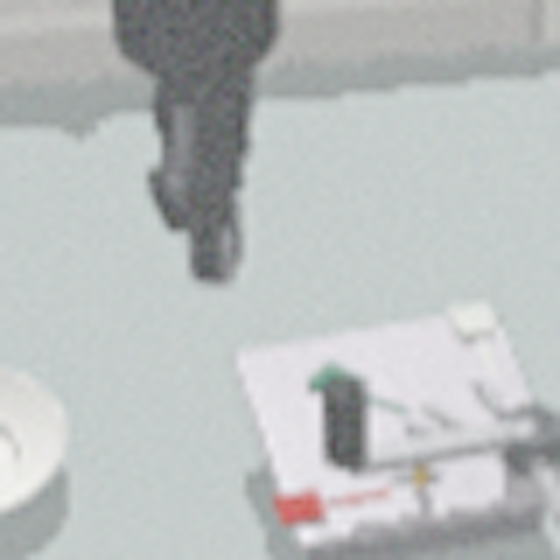

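Request:
arm_command:
  series:
    - [85,[0,60,0],0]
    - [85,[0,60,0],0]
    - [85,[0,60,30],0]
    - [85,[0,60,60],0]
    - [85,[0,60,75],0]
    - [85,[0,60,85],0]
    - [85,[0,60,85],0]
    - [85,[0,60,85],0]

```text
t: 4.88
eef_pos: [0.5134, 0.2688, 0.0795]
tool_rot: [0.0, 0.801, 0.599, 0.001]
contact_force: [-0.1, -0.0, -0.2]
gripper_width: 0.993
```

Request:
arm_command:
  series:
    - [20,[0,0,0],0]
    - [20,[0,0,0],0]
    - [20,[0,0,0],0]
    - [20,[0,0,0],0]

```text
t: 5.38
eef_pos: [0.5129, 0.2686, 0.079]
tool_rot: [-0.0, 0.801, 0.599, 0.0]
contact_force: [-0.3, -0.0, 1.9]
gripper_width: 0.26
```

```bash
python3 w.py w5; python3 - <<'E'
from h import *
s=cv2.imread('pics/w5.png')[190:340,240:415]
a=cv2.resize(s,None,fx=4,fy=4,interpolation=cv2.INTER_CUBIC)
a=np.clip(255*(a/255.)**.45,0,255).astype('uint8');cv2.imwrite('pics/w5c.png',a)
E
```

```text
5.425 [0.5129 0.2686 0.0789] [-0.5  0.2  3.6] 0.264
```

View pics/w5c.png

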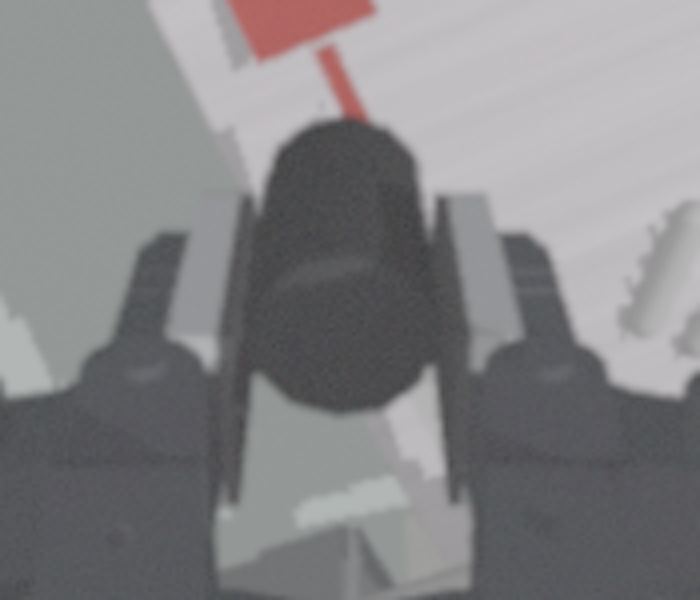

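```bash
python3 - <<'E'
from h import *
R=rot()
for th in [.12,.24,.36,.48,.6,.72,.85,.9]:
    d=.1*((1-np.cos(th))*ex+np.sin(th)*ey)
    print(th,(R.T@np.array([*d,0])*1000).round(1))
E
```

```text
0.12 [11.3 -4.1  0. ]
0.24 [23.  -6.8  0. ]
0.36 [34.9 -8.1  0. ]
0.48 [46.9 -8.   0. ]
0.6 [58.8 -6.4  0. ]
0.72 [70.4 -3.4  0. ]
0.85 [82.5  1.3  0. ]
0.9 [86.9  3.6  0. ]
```

Request:
arm_command:
  series:
    - [20,[11,-4,0],0]
    - [20,[23,-7,0],0]
    - [20,[35,-8,0],0]
    - [20,[47,-8,0],0]
    - [20,[59,-6,0],0]
    - [20,[70,-3,0],0]
    - [20,[82,1,0],0]
    - [20,[83,1,0],0]

```text
t: 6.42
eef_pos: [0.5366, 0.3486, 0.0783]
tool_rot: [-0.0, 0.8, 0.599, -0.0]
contact_force: [-2.6, 0.3, 2.5]
gripper_width: 0.266
```

Request:
arm_command:
  series:
    - [20,[0,0,0],0]
    - [20,[0,0,0],0]

```text
t: 6.68
eef_pos: [0.5364, 0.3482, 0.0784]
tool_rot: [-0.0, 0.8, 0.599, -0.0]
contact_force: [-5.0, 1.8, 1.3]
gripper_width: 0.263
```

```bash
python3 w.py w6
```

```text
6.725 [0.5363 0.3482 0.0784] [-3.5  3.3 -0.2] 0.259
```

View pics/w6.png

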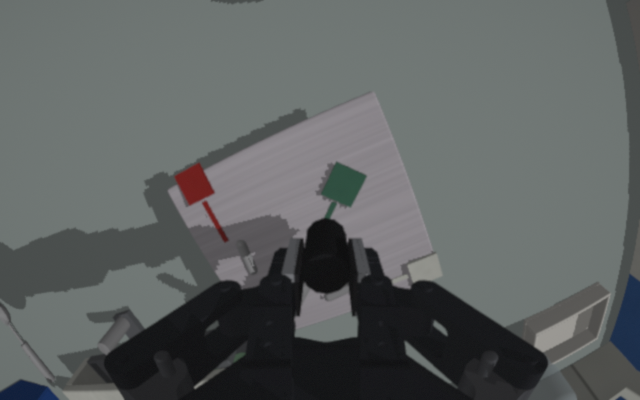

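Request:
arm_command:
  series:
    - [85,[0,0,0],0]
    - [85,[0,0,0],0]
    - [85,[0,0,0],0]
    - [85,[0,0,-60],0]
    - [85,[0,0,-110],0]
    - [85,[0,0,-110],0]

```text
t: 7.48
eef_pos: [0.5402, 0.3491, 0.1936]
tool_rot: [0.0, 0.801, 0.599, 0.005]
contact_force: [0.2, 0.5, 0.1]
gripper_width: 0.999
```

```bash
python3 -c "
from h import *
go(.595,.076,.19,1.694)"
```

```text
shift [-246.5  129.7    2.5] roll -0.41 q7 0.7 jaw 1.284
```

Request:
arm_command:
  series:
    - [85,[-60,0,2],0]
    - [85,[-120,30,2],-0.1]
    - [85,[-180,70,2],-0.2]
    - [85,[-246,100,2],-0.3]
    - [85,[-246,130,2],-0.41]
    - [85,[-246,130,2],-0.41]
    - [85,[-246,130,2],-0.41]
    - [85,[-246,130,2],-0.41]

```text
t: 8.48
eef_pos: [0.5917, 0.0767, 0.1861]
tool_rot: [-0.001, 0.661, 0.75, -0.0]
contact_force: [-1.1, 0.7, -0.1]
gripper_width: 0.996
```

```bash
python3 w.py w7
```

```text
8.525 [0.5918 0.0766 0.1862] [-0.   0.1 -0.1] 1.002
```

View pics/w7.png

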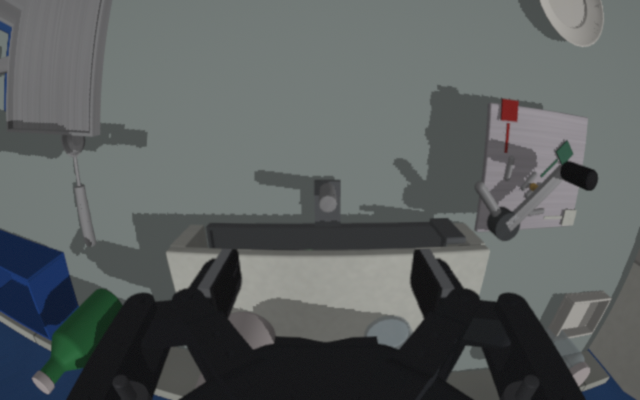

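```bash
python3 - <<'E'
from h import *
import pickle
cm=pickle.load(open('pics/w7.pkl','rb'))
p=onz(cm,327.5,205,.064,1);print(p, L(-.135,0))
k=onz(cm,584,180,.12,1);h=onz(cm,503,226,.076,1);print('lever',k,h,'pivot exp',L(-.035,.2))
a=k[:2]-h[:2];print(np.arctan2(a@ey,-(a@ex)))
go(p[0],p[1],.02,1.694)
E
```

```text
[0.61527425 0.08121321 0.064     ] [0.61351992 0.07843684]
lever [0.5392848  0.33242517 0.12      ] [0.61234612 0.27315367 0.076     ] pivot exp [0.68822641 0.28919485]
0.8045673529816344
shift [  1.5  24.  166.2] roll 0.003 q7 1.54 jaw 1.697
```

Request:
arm_command:
  series:
    - [85,[2,24,40],0]
    - [85,[2,24,90],0]
    - [85,[2,24,130],0]
    - [85,[2,24,160],0]
    - [85,[2,24,168],0]
    - [20,[2,24,168],0]
    - [10,[2,24,168],0]
    - [10,[2,24,168],0]

```text
t: 9.52
eef_pos: [0.617, 0.0803, 0.0199]
tool_rot: [0.001, 0.662, 0.75, 0.001]
contact_force: [0.3, -0.6, 0.6]
gripper_width: 0.37
```

Request:
arm_command:
  series:
    - [10,[0,0,0],0]
    - [10,[0,0,0],0]

```text
t: 9.78
eef_pos: [0.6166, 0.0816, 0.0198]
tool_rot: [-0.0, 0.662, 0.75, 0.001]
contact_force: [-1.4, 3.0, 4.6]
gripper_width: 0.194
```

```bash
python3 w.py w8
```

```text
9.825 [0.6166 0.0816 0.0198] [-1.5  2.2  5.2] 0.195
```

View pics/w8.png

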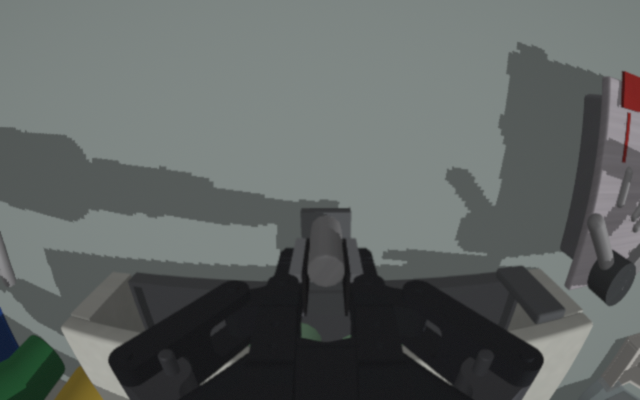

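Request:
arm_command:
  series:
    - [10,[0,-4,0],0]
    - [10,[0,-12,0],0]
    - [10,[0,-24,0],0]
    - [10,[0,-38,0],0]
    - [10,[0,-52,0],0]
    - [10,[0,-66,0],0]
    - [10,[0,-80,0],0]
    - [10,[0,-94,0],0]

```text
t: 10.82
eef_pos: [0.5238, 0.0692, 0.0197]
tool_rot: [0.001, 0.662, 0.75, 0.002]
contact_force: [1.1, 3.8, 6.6]
gripper_width: 0.195
```

Request:
arm_command:
  series:
    - [10,[0,-14,0],0]
    - [10,[0,-28,0],0]
    - [10,[0,-42,0],0]
    - [10,[0,-54,0],0]
    - [10,[0,-64,0],0]
    - [10,[0,-71,0],0]
    - [10,[0,-74,0],0]
    - [10,[0,-74,0],0]

```text
t: 11.82
eef_pos: [0.4501, 0.0594, 0.0197]
tool_rot: [0.001, 0.662, 0.75, 0.001]
contact_force: [-0.9, 3.0, 12.1]
gripper_width: 0.193
```

```bash
python3 w.py w9
```

```text
11.875 [0.45   0.0594 0.0197] [-1.7  2.  12.4] 0.195
```

View pics/w9.png

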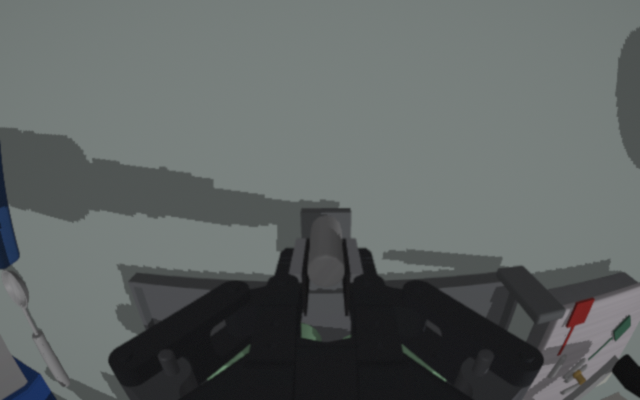

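Request:
arm_command:
  series:
    - [60,[0,0,0],0]
    - [85,[0,0,0],0]
    - [85,[0,0,0],0]
    - [85,[0,0,-50],0]
    - [85,[0,0,-100],0]
    - [85,[0,0,-150],0]
    - [85,[0,0,-200],0]
    - [85,[0,0,-200],0]

```text
t: 12.88
eef_pos: [0.4517, 0.0597, 0.2221]
tool_rot: [0.002, 0.662, 0.75, 0.003]
contact_force: [1.0, -0.2, 0.0]
gripper_width: 0.996
```

```bash
python3 w.py w10
```

```text
12.925 [0.4502 0.0594 0.2199] [-0.5 -0.7 -0.8] 0.996
```

View pics/w10.png

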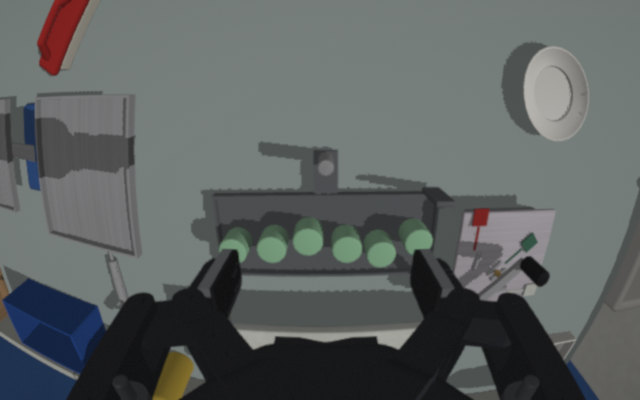

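```bash
python3 - <<'E'
import cv2,numpy as np
s=cv2.imread('pics/w10.png')[180:300,200:460]
cv2.imwrite('pics/w10c.png',cv2.resize(s,None,fx=3,fy=3,interpolation=cv2.INTER_CUBIC))
E
```

```text
(no output)
```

View pics/w10c.png

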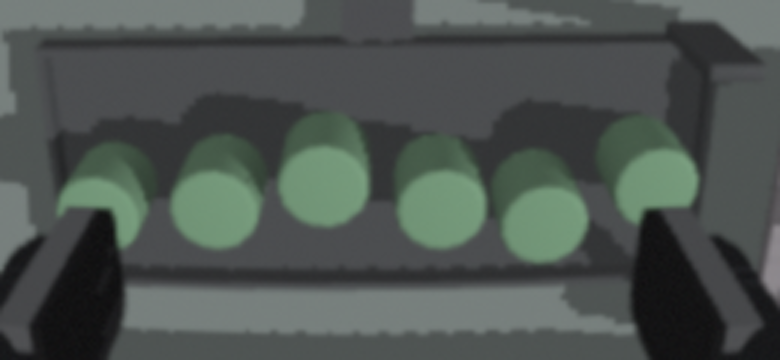

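```bash
python3 - <<'E'
from h import *
import pickle
cm=pickle.load(open('pics/w10.pkl','rb'))
for i,(u,v) in enumerate([(103,215),(217,209),(323,186),(441,209),(544,224),(656,185)]):
    p=onz(cm,200+u/3,180+v/3,.048,1);d=p[:2]-C;print(i,p.round(4),'ledge',(d@ex).round(4),(d@ey).round(4))
for u,v in [(38,94),(133,95),(139,254),(49,234)]: print('pan',onz(cm,u,v,.126,1).round(3))
print(L(-.2,0))
T=camera_model('top');S=camera_model('side')
print([onz(T,u,v,.126).round(3) for u,v in ((335,202),(377,203),(379,248),(337,249))])
E
```

```text
0 [ 0.5725 -0.0421  0.048 ] ledge -0.1905 -0.1146
1 [0.562  0.0068 0.048 ] ledge -0.1949 -0.0648
2 [0.5454 0.0493 0.048 ] ledge -0.2062 -0.0205
3 [0.55   0.0983 0.048 ] ledge -0.1956 0.0276
4 [0.5524 0.1424 0.048 ] ledge -0.1878 0.071
5 [0.5298 0.1868 0.048 ] ledge -0.2048 0.1179
pan [ 0.377 -0.284  0.126]
pan [ 0.382 -0.131  0.126]
pan [ 0.551 -0.134  0.126]
pan [ 0.556 -0.291  0.126]
[0.54901099 0.07046198]
[array([ 0.555, -0.148,  0.126]), array([ 0.544, -0.303,  0.126]), array([ 0.377, -0.298,  0.126]), array([ 0.38 , -0.146,  0.126])]
```

```bash
python3 -c "
from h import *
go(.5725,-.0421,.12,.123)"
```

```text
shift [-115.9  108.5  100.1] roll -1.57 q7 1.45 jaw 1.695
```

Request:
arm_command:
  series:
    - [85,[0,0,0],0.18]
    - [85,[-10,10,0],0.36]
    - [85,[-30,30,0],0.54]
    - [85,[-50,50,0],0.72]
    - [85,[-75,70,0],0.9]
    - [85,[-95,90,0],1.08]
    - [85,[-116,108,0],1.26]
    - [85,[-116,108,0],1.44]

```text
t: 13.92
eef_pos: [0.5708, -0.0447, 0.2164]
tool_rot: [0.001, 0.992, 0.123, -0.002]
contact_force: [-0.5, 0.7, -0.2]
gripper_width: 0.994
```

```bash
python3 -c "
from h import *
go(.5725,-.0421,.06,.123)"; python3 w.py w11
```

```text
shift [  2.8  -2.3 156.4] roll 0.123 q7 0.38 jaw 0.246
13.975 [ 0.5702 -0.0436  0.2163] [ 0.6 -0.2 -0.9] 1.001
```

View pics/w11.png

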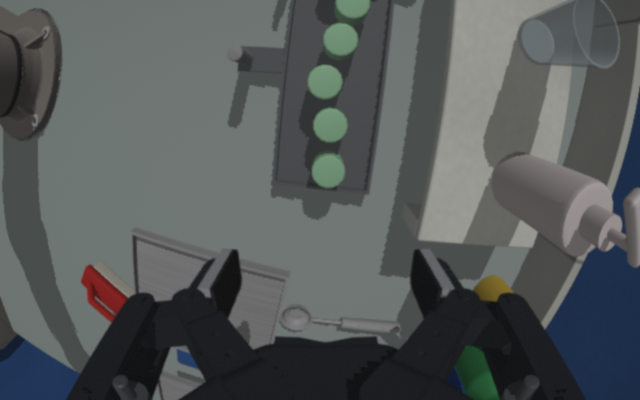

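```bash
cat > tab.py <<'E'
import sys
from h import *
import pickle
n=sys.argv[1];z=float(sys.argv[2]) if len(sys.argv)>2 else .048
cm=pickle.load(open(f'pics/{n}.pkl','rb'));im=cv2.imread(f'pics/{n}.png')
hsv=cv2.cvtColor(im,cv2.COLOR_BGR2HSV)
m=cv2.inRange(hsv,(50,55,95),(80,255,255))
m=cv2.morphologyEx(m,cv2.MORPH_OPEN,np.ones((3,3)))
nn,lab,st,ce=cv2.connectedComponentsWithStats(m)
for i in range(1,nn):
    if st[i,4]<60: continue
    p=onz(cm,*ce[i],z,1);d=p[:2]-C
    print(ce[i].round(1),st[i,2:5],p.round(4)[:2],'ledge',(d@ex).round(3),(d@ey).round(3))
E
python3 tab.py w11
```

```text
[352.3   7.5] [ 33  18 507] [0.5547 0.136 ] ledge -0.186 0.064
[340.3  39.1] [ 34  33 872] [0.5511 0.0975] ledge -0.195 0.027
[324.6  81.5] [ 34  34 883] [0.5465 0.0486] ledge -0.205 -0.021
[329.8 124.8] [ 33  34 881] [0.5632 0.0049] ledge -0.194 -0.067
[327.8 169.6] [ 32  34 886] [ 0.5732 -0.0434] ledge -0.19 -0.116
```

```bash
python3 -c "
from h import *
go(.5732,-.0434,.004,.123)"
```

```text
shift [  3.8   0.4 212.3] roll 0.117 q7 0.37 jaw 0.24
```

Request:
arm_command:
  series:
    - [85,[4,0,50],0.12]
    - [85,[4,0,110],0.12]
    - [85,[4,0,160],0.12]
    - [85,[4,0,190],0.12]
    - [85,[4,0,205],0.12]
    - [85,[4,0,212],0.12]
    - [85,[4,0,212],0.12]
    - [60,[4,0,212],0.12]

```text
t: 14.98
eef_pos: [0.5757, -0.0415, 0.0077]
tool_rot: [-0.0, 0.998, 0.068, 0.001]
contact_force: [0.5, -0.1, 0.3]
gripper_width: 0.811
```

Request:
arm_command:
  series:
    - [45,[0,0,0],0]
    - [30,[0,0,0],0]
    - [30,[0,0,0],0]
    - [30,[0,0,0],0]

```text
t: 15.48
eef_pos: [0.5753, -0.0414, 0.0074]
tool_rot: [-0.0, 0.998, 0.067, 0.001]
contact_force: [-0.7, 1.1, 4.4]
gripper_width: 0.429
```

```bash
python3 w.py w12
```

```text
15.525 [ 0.5754 -0.0414  0.0074] [0.3 0.3 5.5] 0.428
```

View pics/w12.png

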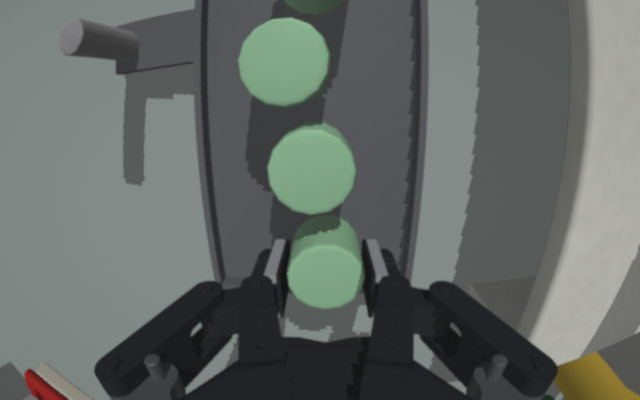

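Request:
arm_command:
  series:
    - [30,[0,0,0],0]
    - [30,[0,0,-15],0]
    - [30,[0,0,-50],0]
    - [30,[0,0,-100],0]
    - [30,[0,0,-150],0]
    - [30,[0,0,-180],0]
    - [30,[0,0,-180],0]
  squeeze: 60

```text
t: 16.4
eef_pos: [0.5765, -0.0417, 0.1899]
tool_rot: [-0.0, 0.998, 0.067, 0.003]
contact_force: [0.2, -0.3, -0.4]
gripper_width: 0.423
```

```bash
python3 -c "
from h import *
print(status.get_obs()['gripper_width'])
go(.467,-.263,.188,0)"
```

```text
0.4225036195893174
shift [-138.2  204.6    1.1] roll 0.135 q7 0.3 jaw 0.135
```

Request:
arm_command:
  series:
    - [30,[-15,25,0],0.03]
    - [30,[-45,65,0],0.07]
    - [30,[-80,120,0],0.1]
    - [30,[-110,165,0],0.13]
    - [30,[-130,193,0],0.13]
    - [30,[-138,204,0],0.13]
    - [30,[-138,204,0],0.13]
    - [30,[-138,204,0],0.13]

```text
t: 17.4
eef_pos: [0.4662, -0.2606, 0.1862]
tool_rot: [-0.0, 1.0, 0.004, -0.0]
contact_force: [-0.2, 0.5, -1.3]
gripper_width: 0.42
```

```bash
python3 w.py w13
```

```text
17.45 [ 0.4664 -0.2605  0.1862] [-0.1 -0.4 -0.9] 0.418
```

View pics/w13.png

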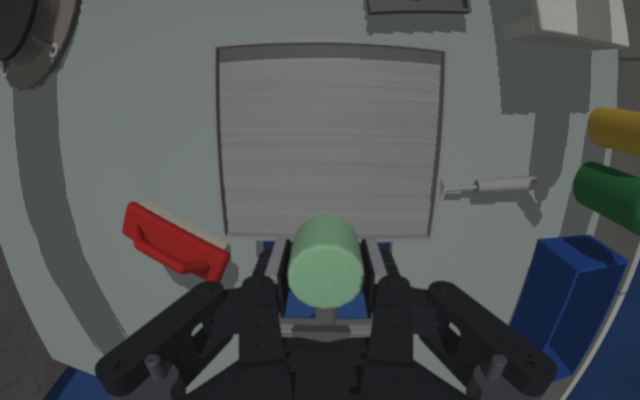

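```bash
python3 - <<'E'
from h import *
import pickle
cm=pickle.load(open('pics/w13.pkl','rb'))
a=[onz(cm,u,v,.126,1) for u,v in [(217,48),(444,51),(431,238),(226,236)]]
print(np.round(a,3),np.mean(a,0))
R=rot();p=status.get_obs()['eef_pos']
print(proj(cm,np.array(p)+[0,0,0],1))
E
```

```text
[[ 0.386 -0.142  0.126]
 [ 0.554 -0.142  0.126]
 [ 0.555 -0.291  0.126]
 [ 0.385 -0.291  0.126]] [ 0.47006542 -0.21639568  0.126     ]
(np.float64(324.3281948986333), np.float64(236.17536671306533))
```

Request:
arm_command:
  series:
    - [30,[3,0,25],0]
    - [30,[3,0,50],0]
    - [30,[3,0,60],0]
    - [30,[3,0,66],0]
    - [30,[3,0,66],0]

```text
t: 18.08
eef_pos: [0.4688, -0.262, 0.1208]
tool_rot: [0.0, 1.0, 0.003, 0.0]
contact_force: [-1.1, -0.2, 0.0]
gripper_width: 0.425
```

```bash
python3 w.py w14;python3 w.py s14 side; python3 - <<'E'
from h import *
s=cv2.imread('pics/s14.png')[180:330,260:400]
cv2.imwrite('pics/s14c.png',cv2.resize(s,None,fx=4,fy=4,interpolation=cv2.INTER_CUBIC))
E
```

```text
18.125 [ 0.4689 -0.2622  0.1211] [-0.2 -0.1  0.6] 0.423
18.175 [ 0.469  -0.2623  0.1212] [0.3 0.7 0.2] 0.42
```

View pics/w14.png

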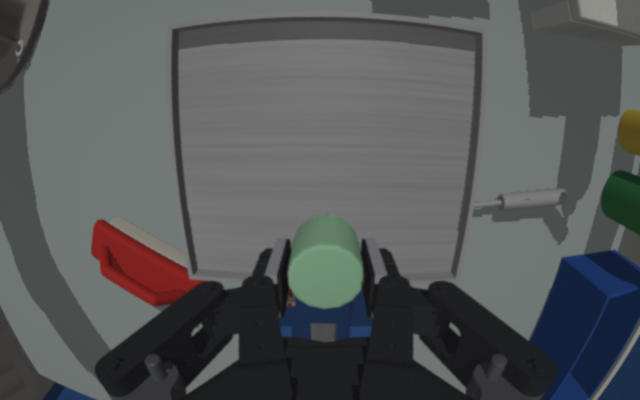

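View pics/s14c.png

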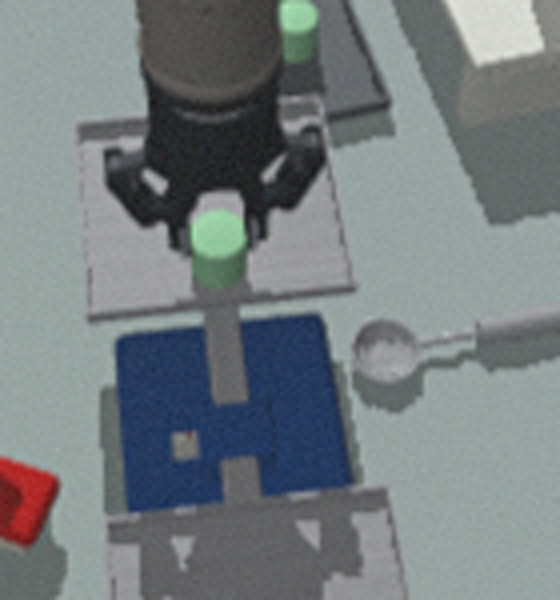

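Request:
arm_command:
  series:
    - [30,[0,0,4],0]
    - [30,[0,0,4],0]
    - [45,[0,0,4],0]
    - [60,[0,0,4],0]
    - [60,[0,0,4],0]
    - [60,[0,0,-30],0]
    - [60,[0,0,-80],0]
    - [60,[0,0,-100],0]

```text
t: 19.18
eef_pos: [0.4695, -0.263, 0.2233]
tool_rot: [0.001, 1.0, 0.002, 0.002]
contact_force: [0.2, -0.2, -0.0]
gripper_width: 0.702
```

```bash
python3 w.py w15; python3 tab.py w15 .157;python3 -c "
from h import *
go(.5632,-.0,.2163,.123)"
```

```text
19.225 [ 0.4703 -0.2634  0.2248] [ 1.  -0.2  1.6] 0.705
[324. 198.] [  45   52 1839] [ 0.4694 -0.2614] ledge -0.32 -0.32
[632.1 185.8] [ 16  22 206] [ 0.8346 -0.2461] ledge 0.045 -0.349
shift [  94.  -263.     8.6] roll -0.119 q7 0.59 jaw 0.004
```

View pics/w15.png

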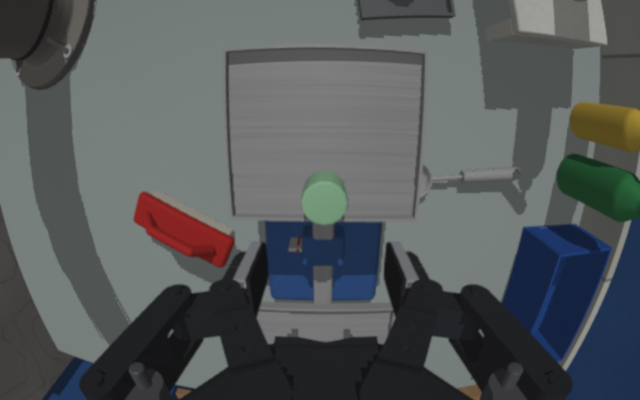

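Request:
arm_command:
  series:
    - [85,[20,-50,0],-0.05]
    - [85,[45,-112,4],-0.1]
    - [85,[65,-170,6],-0.12]
    - [85,[85,-225,8],-0.12]
    - [85,[94,-258,8],-0.12]
    - [85,[94,-263,8],-0.12]
    - [85,[94,-263,8],-0.12]

```text
t: 20.1
eef_pos: [0.5607, 0.0006, 0.2121]
tool_rot: [0.0, 0.998, 0.062, -0.0]
contact_force: [1.1, -0.8, 0.2]
gripper_width: 0.996
```

```bash
python3 w.py w16; python3 tab.py w16
```

```text
20.15 [ 5.606e-01 -3.000e-04  2.123e-01] [-0.4 -0.6  0.2] 0.989
[319.8   5.6] [ 33  14 378] [0.533  0.1784] ledge -0.203 0.109
[335.   40.3] [ 35  32 883] [0.5535 0.1415] ledge -0.187 0.07
[327.7  80.2] [ 34  34 917] [0.5513 0.0979] ledge -0.194 0.027
[317.7 125.1] [ 34  35 920] [0.5469 0.0495] ledge -0.205 -0.021
[328.2 165.9] [ 33  36 916] [0.5635 0.0069] ledge -0.193 -0.065
```

View pics/w16.png

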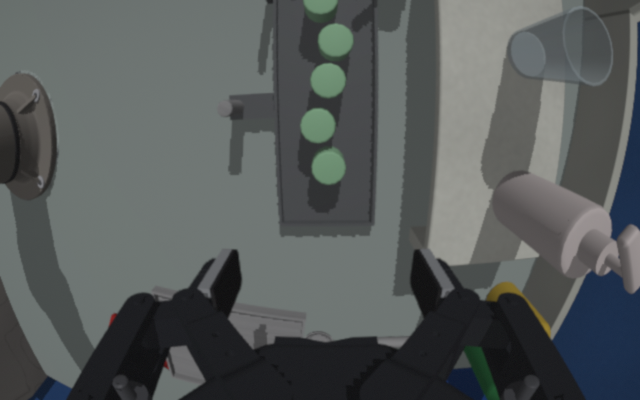

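Request:
arm_command:
  series:
    - [85,[4,-7,50],0]
    - [85,[4,-7,110],0]
    - [85,[4,-7,160],0]
    - [85,[4,-7,190],0]
    - [85,[4,-7,201],0]
    - [85,[4,-7,206],0]
    - [85,[4,-7,206],0]
    - [60,[4,-7,206],0]

```text
t: 21.15
eef_pos: [0.5652, 0.0088, 0.0078]
tool_rot: [-0.0, 0.998, 0.062, 0.001]
contact_force: [0.3, -0.3, 0.2]
gripper_width: 0.81
```

Request:
arm_command:
  series:
    - [45,[0,0,0],0]
    - [30,[0,0,0],0]
    - [30,[0,0,0],0]
    - [30,[0,0,0],0]
    - [30,[0,0,0],0]
  squeeze: 60

```text
t: 21.78
eef_pos: [0.5649, 0.009, 0.0074]
tool_rot: [-0.0, 0.998, 0.063, 0.001]
contact_force: [-0.6, 0.2, 6.6]
gripper_width: 0.42
```

Request:
arm_command:
  series:
    - [30,[0,0,-15],0]
    - [30,[0,0,-50],0]
    - [30,[0,0,-100],0]
    - [30,[0,0,-150],0]
    - [30,[0,0,-180],0]
    - [30,[0,0,-180],0]

```text
t: 22.52
eef_pos: [0.5659, 0.0086, 0.1899]
tool_rot: [-0.001, 0.998, 0.062, 0.003]
contact_force: [0.9, -0.5, -1.1]
gripper_width: 0.42
```

```bash
python3 w.py w17; python3 -c "
from h import *
go(.470,-.214,.188,0)"
```

```text
22.575 [0.5647 0.0089 0.1879] [ 0.   0.4 -0.7] 0.42
shift [-121.8  209.3   -0.5] roll 0.125 q7 0.19 jaw 0.125
```

View pics/w17.png

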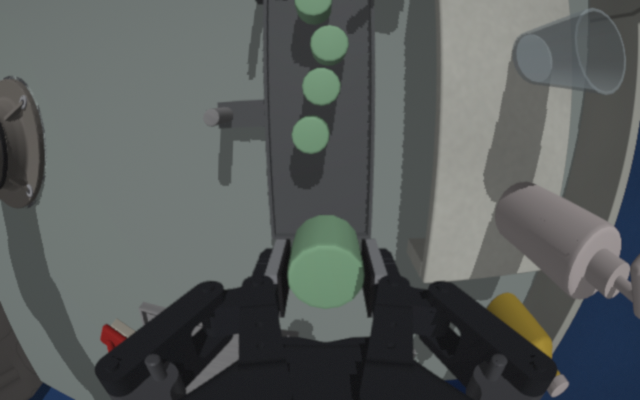

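Request:
arm_command:
  series:
    - [30,[-15,25,0],0.03]
    - [30,[-40,70,0],0.07]
    - [30,[-70,122,0],0.1]
    - [30,[-98,170,0],0.12]
    - [30,[-115,198,0],0.12]
    - [30,[-122,209,0],0.12]
    - [30,[-122,209,0],0.12]
    - [30,[-122,209,0],0.12]

```text
t: 23.58
eef_pos: [0.4698, -0.2122, 0.1862]
tool_rot: [-0.0, 1.0, 0.004, -0.0]
contact_force: [0.0, 0.1, -0.3]
gripper_width: 0.42
```

```bash
python3 w.py w18; python3 -c "
from h import *
go(.470,-.214,.117,0)"
```

```text
23.625 [ 0.47   -0.2122  0.1863] [ 0.1 -0.7  0.1] 0.423
shift [ 0.   1.8 69.3] roll 0.008 q7 0.51 jaw 0.008
```

View pics/w18.png

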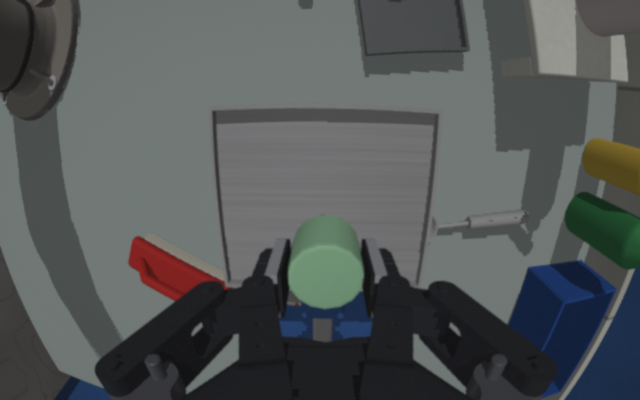

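Request:
arm_command:
  series:
    - [30,[0,0,30],0]
    - [30,[0,0,55],0]
    - [30,[0,0,65],0]
    - [30,[0,0,69],0]
    - [30,[0,0,69],0]
    - [45,[0,0,69],0]
    - [60,[0,0,69],0]
    - [60,[0,0,69],0]

```text
t: 24.62
eef_pos: [0.4695, -0.2139, 0.1179]
tool_rot: [0.0, 1.0, 0.002, 0.0]
contact_force: [0.2, -0.1, 0.3]
gripper_width: 0.702
```

Request:
arm_command:
  series:
    - [60,[0,0,0],0]
    - [60,[0,0,-30],0]
    - [60,[0,0,-80],0]
    - [60,[0,0,-100],0]

```text
t: 25.12
eef_pos: [0.4704, -0.2146, 0.2202]
tool_rot: [0.0, 1.0, 0.002, 0.002]
contact_force: [-0.4, -0.2, -0.6]
gripper_width: 0.702
```

```bash
python3 w.py w19; python3 tab.py w19 .157;python3 -c "
from h import *
go(.547,.044,.2163,.123)"
```

```text
25.175 [ 0.4712 -0.2149  0.2217] [ 1.3 -0.4  1.4] 0.703
[324.4 199.6] [  46   54 1910] [ 0.4706 -0.2132] ledge -0.313 -0.272
[626.3 222.8] [ 19  22 216] [ 0.8387 -0.2437] ledge 0.049 -0.347
[322.8 254.4] [  42   44 1544] [ 0.4694 -0.2611] ledge -0.32 -0.319
shift [  76.9 -258.6    5.6] roll -0.119 q7 0.48 jaw 0.004
```

View pics/w19.png

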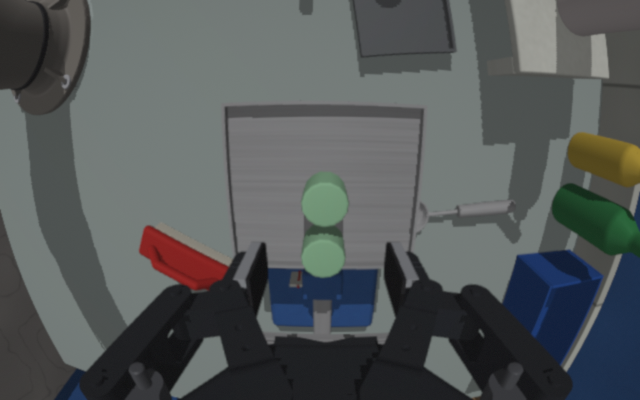

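Both stand in the pan. Third tablet.

Request:
arm_command:
  series:
    - [85,[15,-50,0],-0.05]
    - [85,[35,-110,3],-0.1]
    - [85,[54,-170,5],-0.12]
    - [85,[68,-225,5],-0.12]
    - [85,[76,-254,5],-0.12]
    - [85,[77,-258,5],-0.12]
    - [85,[77,-258,5],-0.12]

```text
t: 26.05
eef_pos: [0.5446, 0.0435, 0.2121]
tool_rot: [0.0, 0.998, 0.062, -0.0]
contact_force: [-0.2, -1.4, -0.4]
gripper_width: 0.994
```

```bash
python3 w.py w20; python3 tab.py w20; python3 -c "
from h import *
go(.5485,.0515,.006,.123)"
```

```text
26.1 [0.5446 0.0428 0.2123] [ 0.1 -0.2 -0.6] 0.996
[330.4  37.6] [ 34  32 872] [0.5324 0.1867] ledge -0.202 0.117
[345.4  81.1] [ 34  33 908] [0.5537 0.1423] ledge -0.187 0.071
[337.9 121.4] [ 33  34 908] [0.5514 0.0988] ledge -0.194 0.028
[327.7 164.9] [ 33  34 905] [0.5467 0.0508] ledge -0.205 -0.019
shift [  5.1  -8.3 206.3] roll -0.0 q7 0.08 jaw 0.123
```

View pics/w20.png

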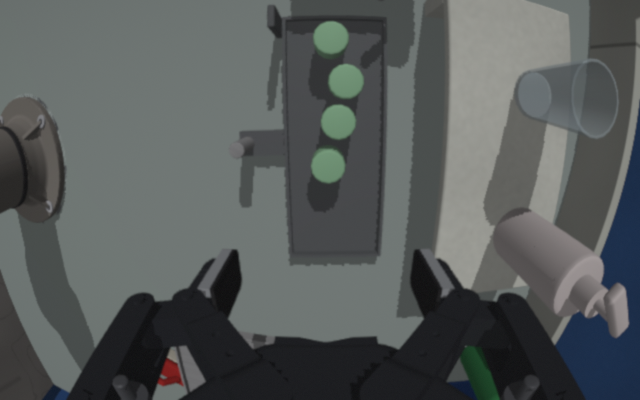

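Request:
arm_command:
  series:
    - [85,[4,-8,50],0]
    - [85,[4,-8,110],0]
    - [85,[4,-8,160],0]
    - [85,[4,-8,190],0]
    - [85,[4,-8,201],0]
    - [85,[4,-8,206],0]
    - [85,[4,-8,206],0]
    - [60,[4,-8,206],0]

```text
t: 27.1
eef_pos: [0.5489, 0.0531, 0.0077]
tool_rot: [-0.0, 0.998, 0.062, 0.001]
contact_force: [-0.3, 0.3, -0.3]
gripper_width: 0.812
```

Request:
arm_command:
  series:
    - [45,[0,0,0],0]
    - [30,[0,0,0],0]
    - [30,[0,0,0],0]
    - [30,[0,0,0],0]
    - [30,[0,0,0],0]
  squeeze: 60

```text
t: 27.72
eef_pos: [0.5487, 0.0532, 0.0074]
tool_rot: [-0.0, 0.998, 0.062, 0.001]
contact_force: [-0.6, 0.1, 6.4]
gripper_width: 0.422
```

Request:
arm_command:
  series:
    - [30,[0,0,-15],0]
    - [30,[0,0,-50],0]
    - [30,[0,0,-100],0]
    - [30,[0,0,-150],0]
    - [30,[0,0,-180],0]
    - [30,[0,0,-180],0]

```text
t: 28.48
eef_pos: [0.5496, 0.0531, 0.1898]
tool_rot: [-0.001, 0.998, 0.062, 0.003]
contact_force: [-0.2, -0.1, -0.8]
gripper_width: 0.426
```

```bash
python3 w.py w21; python3 -c "
from h import *
go(.470,-.166,.188,0)"
```

```text
28.525 [0.5484 0.0531 0.1879] [-0.6  0.1 -0.5] 0.423
shift [-105.1  207.6   -0.5] roll 0.125 q7 0.09 jaw 0.125
```

View pics/w21.png

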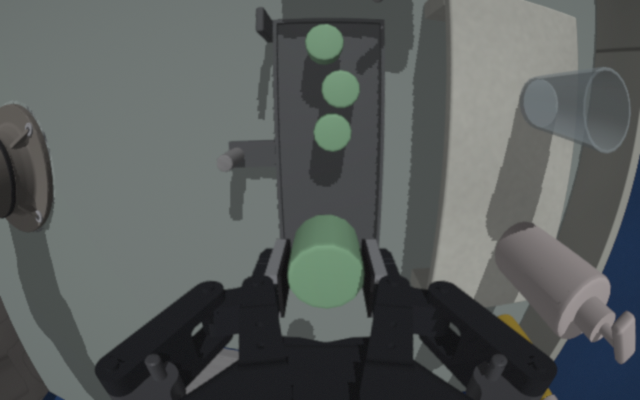

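Request:
arm_command:
  series:
    - [30,[-13,25,0],0.03]
    - [30,[-35,70,0],0.07]
    - [30,[-61,122,0],0.1]
    - [30,[-85,170,0],0.12]
    - [30,[-99,197,0],0.12]
    - [30,[-105,207,0],0.12]
    - [30,[-105,207,0],0.12]
    - [30,[-105,207,0],0.12]

```text
t: 29.52
eef_pos: [0.47, -0.164, 0.1862]
tool_rot: [-0.0, 1.0, 0.004, -0.0]
contact_force: [-0.1, -0.5, -1.2]
gripper_width: 0.421
```

```bash
python3 w.py w22; python3 -c "
from h import *
go(.470,-.1655,.117,0)"
```

```text
29.575 [ 0.4701 -0.164   0.1863] [ 1.4  0.1 -0.8] 0.422
shift [-0.1  1.5 69.3] roll 0.007 q7 0.4 jaw 0.007
```

View pics/w22.png

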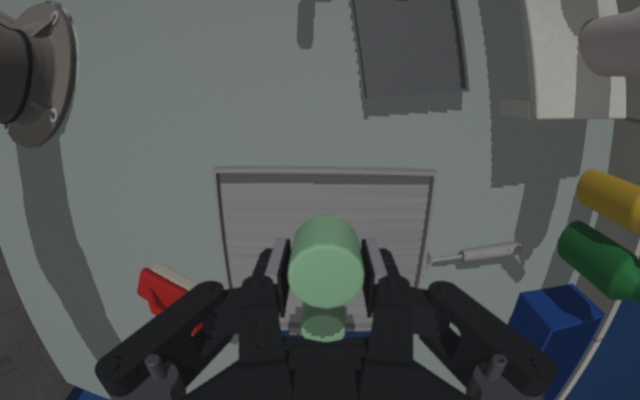

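Request:
arm_command:
  series:
    - [30,[0,5,20],0]
    - [30,[0,5,45],0]
    - [30,[0,5,60],0]
    - [30,[0,5,66],0]
    - [30,[0,5,69],0]
    - [30,[0,5,69],0]
    - [40,[0,5,69],0]
    - [50,[0,5,69],0]

```text
t: 30.58
eef_pos: [0.47, -0.1706, 0.118]
tool_rot: [-0.0, 1.0, 0.002, 0.0]
contact_force: [0.2, -0.4, -0.0]
gripper_width: 0.584
```

Request:
arm_command:
  series:
    - [60,[0,0,0],0]
    - [60,[0,0,0],0]
    - [60,[0,0,-30],0]
    - [60,[0,0,-80],0]
    - [60,[0,0,-100],0]
    - [60,[0,0,-100],0]

```text
t: 31.32
eef_pos: [0.4707, -0.1707, 0.2189]
tool_rot: [-0.0, 1.0, 0.003, 0.002]
contact_force: [0.5, 0.6, -1.0]
gripper_width: 0.703
```

```bash
python3 w.py w23; python3 tab.py w23 .143
```

```text
31.375 [ 0.4698 -0.1704  0.2177] [ 0.6  0.  -0.8] 0.704
[324.3 195.3] [  43   51 1721] [ 0.4708 -0.1699] ledge -0.307 -0.229
[323.9 244. ] [  41   41 1365] [ 0.4706 -0.2139] ledge -0.313 -0.273
[617.2 253.8] [ 15  21 174] [ 0.8612 -0.2502] ledge 0.07 -0.357
[322.5 287.6] [  38   37 1203] [ 0.4694 -0.2595] ledge -0.319 -0.318
```

View pics/w23.png

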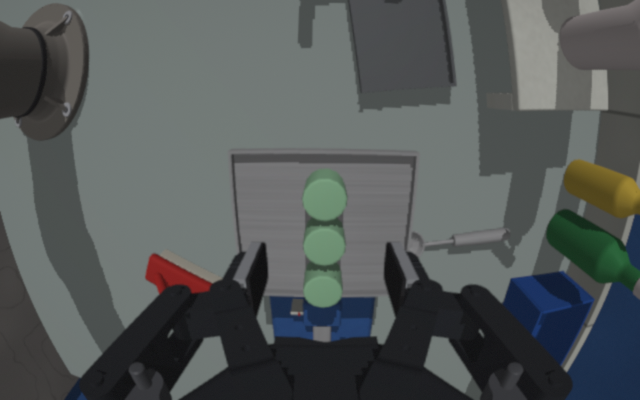

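```bash
python3 -c "
from h import *
go(.450,.0594,.215,1.69)"
```

```text
shift [ -18.6 -229.9    2.7] roll 1.457 q7 0.38 jaw 0.005
```

Request:
arm_command:
  series:
    - [85,[0,-10,0],-0.18]
    - [85,[0,-50,0],-0.36]
    - [85,[-5,-95,0],-0.54]
    - [85,[-10,-140,0],-0.72]
    - [85,[-15,-180,0],-0.9]
    - [85,[-19,-210,0],-1.08]
    - [85,[-19,-230,0],-1.26]
    - [85,[-19,-230,0],-1.44]

```text
t: 32.38
eef_pos: [0.4483, 0.0611, 0.216]
tool_rot: [-0.001, 0.747, 0.665, -0.001]
contact_force: [-0.9, -0.4, 0.6]
gripper_width: 0.996
```

Request:
arm_command:
  series:
    - [85,[0,0,0],-0.12]
    - [85,[0,0,0],-0.24]
    - [85,[0,0,0],-0.24]

```text
t: 32.75
eef_pos: [0.4486, 0.0592, 0.2162]
tool_rot: [-0.001, 0.666, 0.746, -0.001]
contact_force: [0.2, -1.1, -0.6]
gripper_width: 0.999
```

```bash
python3 w.py s24 side; python3 w.py w24; python3 - <<'E'
from h import *
s=cv2.imread('pics/s24.png')[200:390,260:400]
cv2.imwrite('pics/s24c.png',cv2.resize(s,None,fx=3.1,fy=3.1,interpolation=cv2.INTER_CUBIC))
E
```

```text
32.8 [0.4487 0.0592 0.2164] [-0.3 -0.1  0.2] 0.993
32.85 [0.4489 0.0592 0.2167] [ 0.3 -1.1  0.6] 0.99
```

View pics/s24c.png

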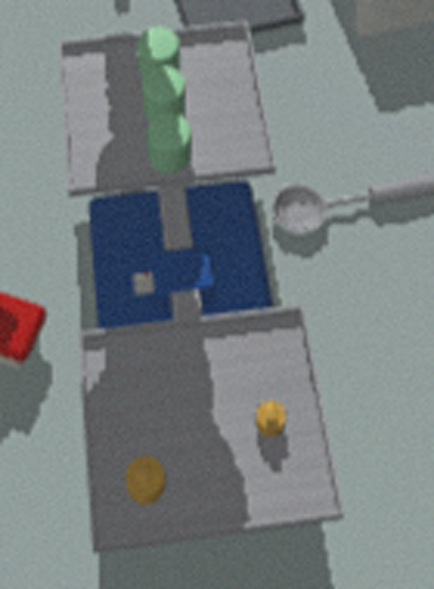

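View pics/w24.png

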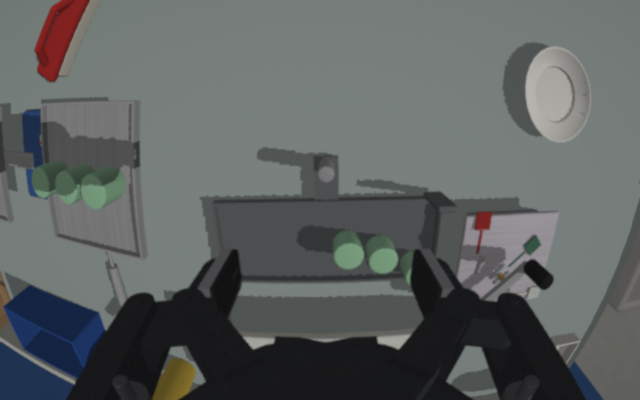

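```bash
python3 - <<'E'
from h import *
S=camera_model('side')
g=lambda n:cv2.cvtColor(cv2.imread(f'pics/{n}.png'),cv2.COLOR_BGR2GRAY).astype(np.float32)
ims={n:g(n) for n in('side0','s14','s24')}
def edge(im,u,v0,v1):
    c=im[v0:v1,u-1:u+2].mean(1);d=np.abs(np.diff(c));return c,d
def prof(ref,im,us,v0,v1):
    A=ref[v0-8:v1+8, us[0]:us[1]];out=[]
    best=[]
    B=im[v0:v1,us[0]:us[1]]
    s=np.arange(-6,6.01,.1);e=[]
    for k in s:
        W=cv2.warpAffine(ref,np.float32([[1,0,0],[0,1,k]]),(640,400),flags=cv2.INTER_LINEAR)[v0:v1,us[0]:us[1]]
        e.append(np.mean((W-B)**2))
    return round(s[int(np.argmin(e))],2),round(min(e),1)
# load pan front(-y) rim near side, right part; weight pan bottom rim
for nm in ('s14','s24'):
    print(nm,'load rim L',prof(ims['side0'],ims[nm],(286,300),253,270),'R',prof(ims['side0'],ims[nm],(326,344),248,264),
     'weight rim',prof(ims['side0'],ims[nm],(310,330),364,380),prof(ims['side0'],ims[nm],(340,362),360,376),'static base',prof(ims['side0'],ims[nm],(330,345),262,300))
for X,b in(((.53,-.291),'load'),((.52,-.57),'weight')):
    print(b,[np.round(proj(S,(*X,.126+dz)),2) for dz in(0,-.014,.0,.014)])
E
```

```text
s14 load rim L (np.float64(-0.0), np.float32(49.4)) R (np.float64(-0.0), np.float32(48.9)) weight rim (np.float64(-5.9), np.float32(484.5)) (np.float64(-0.2), np.float32(374.2)) static base (np.float64(0.4), np.float32(20.9))
s24 load rim L (np.float64(-3.5), np.float32(873.6)) R (np.float64(-0.5), np.float32(743.4)) weight rim (np.float64(-6.0), np.float32(613.8)) (np.float64(-1.7), np.float32(17.0)) static base (np.float64(-2.4), np.float32(49.0))
load [array([338.71, 250.65]), array([338.55, 253.42]), array([338.71, 250.65]), array([338.88, 247.82])]
weight [array([355.18, 363.77]), array([354.76, 365.64]), array([355.18, 363.77]), array([355.61, 361.85])]
```

```bash
python3 - <<'E'
from h import *
import pickle
cm=pickle.load(open('pics/w24.pkl','rb'))
p=onz(cm,326.5,174.5,.064,1);print(p); go(.450,.0594,.02,1.694)
E
python3 tab.py w24
```

```text
[0.44927661 0.05978578 0.064     ]
shift [1.000e-01 1.400e+00 1.967e+02] roll -0.012 q7 1.45 jaw 1.682
[ 40.2 182.9] [ 17  30 363] [ 0.5073 -0.3887] ledge -0.298 -0.451
[ 88.8 189.6] [  70   37 1559] [ 0.506  -0.2686] ledge -0.284 -0.331
[348.8 253.7] [ 30  32 668] [0.5478 0.0982] ledge -0.198 0.028
[383.3 258.2] [ 29  33 648] [0.5501 0.1419] ledge -0.19 0.071
```

Request:
arm_command:
  series:
    - [85,[0,1,60],-0.01]
    - [85,[0,1,120],-0.01]
    - [85,[0,1,170],-0.01]
    - [85,[0,1,190],-0.01]
    - [85,[0,1,197],-0.01]
    - [40,[0,1,197],-0.01]
    - [10,[0,1,197],-0.01]
    - [10,[0,1,197],-0.01]

```text
t: 33.85
eef_pos: [0.4512, 0.0598, 0.0215]
tool_rot: [0.0, 0.662, 0.75, 0.001]
contact_force: [0.8, 0.3, -0.9]
gripper_width: 0.369
```

Request:
arm_command:
  series:
    - [10,[0,0,0],0]
    - [10,[0,0,0],0]
    - [10,[0,0,0],0]
  squeeze: 40

```text
t: 34.22
eef_pos: [0.451, 0.0595, 0.0213]
tool_rot: [0.0, 0.662, 0.75, 0.001]
contact_force: [-0.5, -0.5, 6.9]
gripper_width: 0.192
```

```bash
python3 -c "
from h import *
go(.6166,.0813,.02)"
```

```text
shift [  1.1 167.    1.6] roll 0 q7 1.62 jaw 1.695
```

Request:
arm_command:
  series:
    - [10,[0,4,0],0]
    - [10,[0,12,0],0]
    - [10,[0,24,0],0]
    - [10,[0,38,0],0]
    - [10,[0,52,0],0]
    - [10,[0,66,0],0]
    - [10,[0,80,0],0]
    - [10,[0,94,0],0]

```text
t: 35.22
eef_pos: [0.5442, 0.072, 0.0214]
tool_rot: [-0.0, 0.662, 0.75, 0.0]
contact_force: [-2.3, 1.5, 7.0]
gripper_width: 0.193
```

Request:
arm_command:
  series:
    - [10,[0,14,0],0]
    - [10,[0,28,0],0]
    - [10,[0,42,0],0]
    - [10,[0,54,0],0]
    - [10,[0,63,0],0]
    - [10,[0,69,0],0]
    - [10,[0,73,0],0]
    - [10,[0,75,0],0]

```text
t: 36.22
eef_pos: [0.6164, 0.0816, 0.0213]
tool_rot: [-0.002, 0.662, 0.75, -0.001]
contact_force: [-11.2, 1.5, 15.6]
gripper_width: 0.196
```

Request:
arm_command:
  series:
    - [10,[0,0,0],0]
    - [10,[0,0,0],0]

```text
t: 36.48
eef_pos: [0.6164, 0.0816, 0.0214]
tool_rot: [-0.002, 0.662, 0.75, -0.001]
contact_force: [-7.0, 2.5, 10.8]
gripper_width: 0.195
```

```bash
python3 w.py w25
```

```text
36.525 [0.6163 0.0816 0.0214] [-7.2  2.5 10.9] 0.197
```

View pics/w25.png

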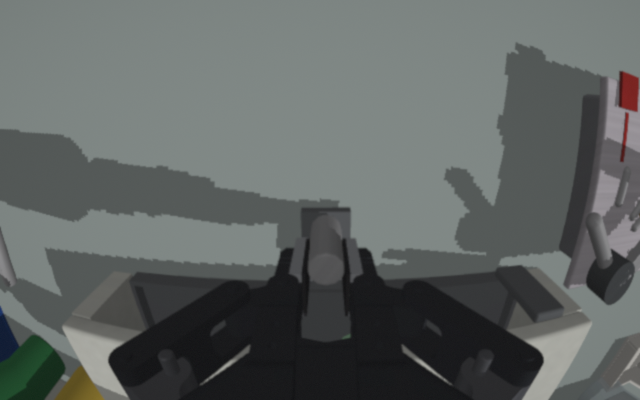

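Request:
arm_command:
  series:
    - [60,[0,0,0],0]
    - [85,[0,0,0],0]
    - [85,[0,0,0],0]
    - [85,[0,0,-50],0]
    - [85,[0,0,-100],0]
    - [85,[0,0,-150],0]
    - [85,[0,0,-170],0]

```text
t: 37.4
eef_pos: [0.6199, 0.0804, 0.1941]
tool_rot: [0.001, 0.662, 0.749, 0.002]
contact_force: [0.4, -0.2, -0.9]
gripper_width: 0.996
```

```bash
python3 w.py w26;python3 -c "
from h import *
go(.53,.3482,.19,1.288)"
```

```text
37.45 [0.6206 0.0805 0.1956] [2.  0.4 1.8] 0.996
shift [276.8 -57.    5.4] roll 0.406 q7 1.59 jaw 1.694
```

View pics/w26.png

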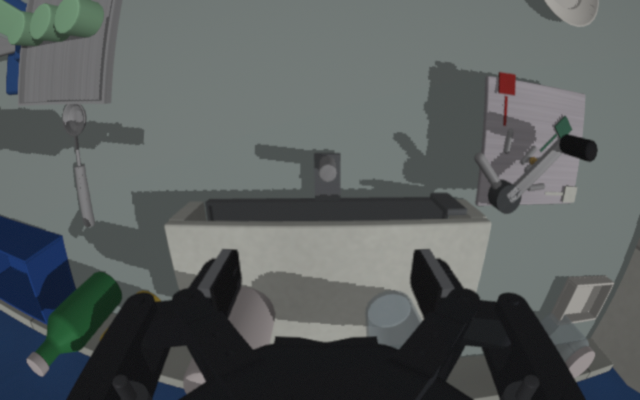

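Request:
arm_command:
  series:
    - [85,[20,-40,0],0.05]
    - [85,[75,-60,0],0.1]
    - [85,[135,-60,0],0.2]
    - [85,[195,-57,0],0.3]
    - [85,[250,-57,3],0.4]
    - [85,[277,-57,5],0.41]
    - [85,[277,-57,5],0.41]
    - [85,[277,-57,5],0.41]

```text
t: 38.45
eef_pos: [0.5277, 0.3464, 0.185]
tool_rot: [0.001, 0.801, 0.599, -0.001]
contact_force: [0.6, -0.3, -0.2]
gripper_width: 0.996
```

```bash
python3 w.py w27
```

```text
38.5 [0.5279 0.3461 0.1853] [ 0.4 -0.7  0.5] 0.997
```

View pics/w27.png

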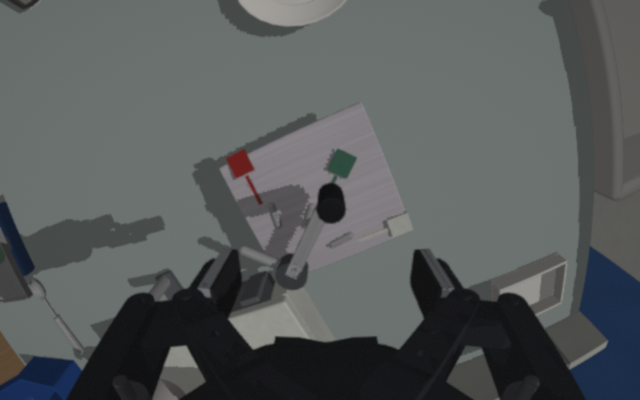

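```bash
python3 - <<'E'
from h import *
import pickle
cm=pickle.load(open('pics/w27.pkl','rb'))
p=onz(cm,331.5,209,.12,1);print(p); go(.5363,.3485,.0785,1.288)
P=np.array([.5363,.3482])-.1*(-np.cos(.85)*ex+np.sin(.85)*ey)
print('pivot',P)
R=rot()
p0=-np.cos(.85)*ex+np.sin(.85)*ey
for th in [.75,.63,.51,.39,.27,.15,.03,0,-.03]:
    d=.1*((-np.cos(th)*ex+np.sin(th)*ey)-p0)
    print(th,(R.T@np.array([*d,0])*1000).round(1))
E
```

```text
[0.53612768 0.34865089 0.12      ]
shift [  4.8   7.3 106.8] roll -0.005 q7 0.73 jaw 1.283
pivot [0.61101717 0.28173689]
0.75 [-9.2 -3.8  0. ]
0.63 [-20.8  -7.1   0. ]
0.51 [-32.6  -9.    0. ]
0.39 [-44.6  -9.5   0.1]
0.27 [-56.6  -8.5   0.1]
0.15 [-68.3  -6.1   0.1]
0.03 [-79.7  -2.3   0.1]
0 [-82.5  -1.1   0.1]
-0.03 [-85.2   0.1   0.1]
```

Request:
arm_command:
  series:
    - [85,[5,7,40],0]
    - [85,[5,7,80],0]
    - [85,[5,7,100],0]
    - [85,[5,7,107],0]
    - [85,[5,7,107],0]
    - [40,[5,7,107],0]
    - [20,[5,7,107],0]
    - [20,[5,7,107],0]

```text
t: 39.5
eef_pos: [0.5357, 0.3514, 0.0792]
tool_rot: [-0.0, 0.801, 0.599, 0.0]
contact_force: [-0.6, -0.6, -0.2]
gripper_width: 0.373
```

Request:
arm_command:
  series:
    - [20,[0,0,0],0]
    - [20,[0,0,0],0]
    - [20,[0,0,0],0]

```text
t: 39.88
eef_pos: [0.5357, 0.3511, 0.0792]
tool_rot: [0.0, 0.801, 0.599, 0.0]
contact_force: [-1.7, -1.9, 5.5]
gripper_width: 0.265
```

Request:
arm_command:
  series:
    - [20,[-9,-4,0],0]
    - [20,[-21,-7,0],0]
    - [20,[-33,-9,0],0]
    - [20,[-45,-9,0],0]
    - [20,[-57,-8,0],0]
    - [20,[-68,-6,0],0]
    - [20,[-80,-2,0],0]
    - [20,[-83,-1,0],0]

```text
t: 40.88
eef_pos: [0.5098, 0.2723, 0.0789]
tool_rot: [-0.001, 0.8, 0.6, -0.0]
contact_force: [1.0, 1.6, 1.8]
gripper_width: 0.262
```

Request:
arm_command:
  series:
    - [20,[0,0,0],0]
    - [20,[0,0,0],0]

```text
t: 41.12
eef_pos: [0.51, 0.2716, 0.0789]
tool_rot: [-0.001, 0.801, 0.599, -0.001]
contact_force: [-4.2, -1.4, 8.0]
gripper_width: 0.26
```

```bash
python3 w.py w28; python3 - <<'E'
from h import *
p=np.array(status.get_obs()['eef_pos'][:2])-[.6110,.2817];print(np.arctan2(p@ey,-(p@ex)),np.linalg.norm(p))
E
```

```text
41.175 [0.51   0.2716 0.0788] [-4.3 -0.3  7.9] 0.261
0.023805878993733993 0.101535517489931
```

View pics/w28.png

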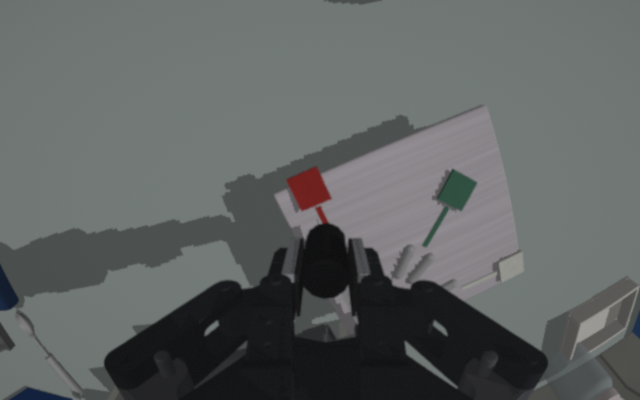

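Request:
arm_command:
  series:
    - [20,[-3,2,0],0]
    - [20,[-3,2,0],0]
    - [40,[-3,2,0],0]
    - [85,[-3,2,0],0]
    - [85,[-3,2,0],0]
    - [85,[-3,2,-50],0]
    - [85,[-3,-10,-110],0]
    - [85,[-3,-30,-130],0]

```text
t: 42.18
eef_pos: [0.4835, 0.2778, 0.2123]
tool_rot: [0.0, 0.801, 0.598, 0.003]
contact_force: [-0.2, -0.1, 0.3]
gripper_width: 0.998
```

Request:
arm_command:
  series:
    - [85,[40,-30,0],0]
    - [85,[80,-60,0],0]
    - [85,[80,-60,0],0]
    - [85,[80,-60,0],0]

```text
t: 42.68
eef_pos: [0.4466, 0.3703, 0.2083]
tool_rot: [0.0, 0.801, 0.599, -0.0]
contact_force: [-0.0, -0.7, -0.1]
gripper_width: 0.996
```

```bash
python3 w.py w29;python3 w.py s29 side; python3 - <<'E'
from h import *
s=cv2.imread('pics/s29.png')[85:385,250:440]
cv2.imwrite('pics/s29c.png',cv2.resize(s,None,fx=2,fy=2,interpolation=cv2.INTER_CUBIC))
E
```

```text
42.725 [0.4471 0.3696 0.2084] [ 0.1 -1.5  1.1] 0.996
42.775 [0.4473 0.3694 0.2085] [-0.  -0.3 -0.1] 0.998
```

View pics/w29.png

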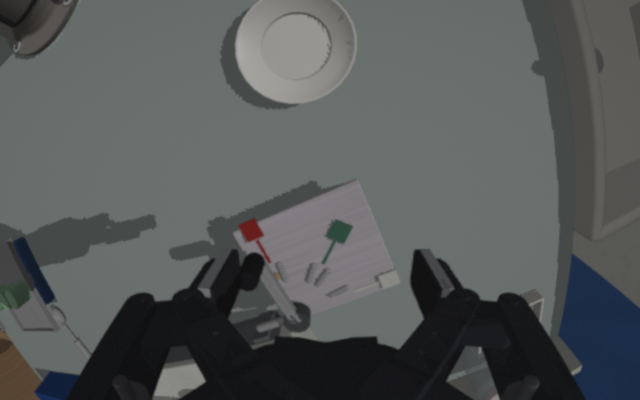

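View pics/s29c.png

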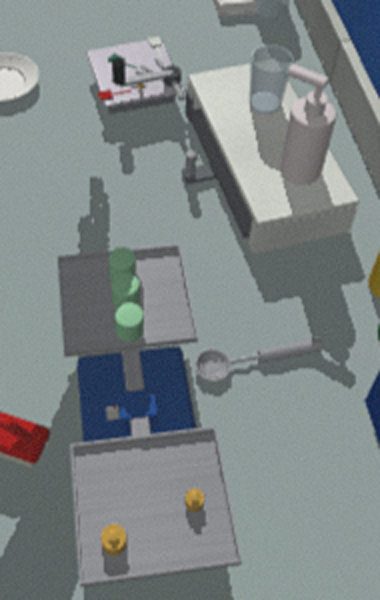

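```bash
python3 - <<'E'
from h import *
a=cv2.imread('pics/side0.png');b=cv2.imread('pics/s29.png')
c=np.hstack([x[100:180,290:370] for x in (a,b)])
d=np.hstack([x[255:310,280:360] for x in (a,b)])
cv2.imwrite('pics/cmp.png',cv2.resize(np.vstack([c,d]),None,fx=4,fy=4,interpolation=cv2.INTER_CUBIC))
ga,gb=[cv2.cvtColor(x,cv2.COLOR_BGR2GRAY).astype(np.float32) for x in(a,b)]
for n,(u0,u1,v0,v1) in dict(lever=(300,345,108,135),pin=(338,360,155,182),loadrimL=(284,300,252,268),loadrimR=(330,346,248,262),wrim=(300,365,358,382)).items():
    best=min(((np.mean((cv2.warpAffine(ga,np.float32([[1,0,du],[0,1,dv]]),(640,400))[v0:v1,u0:u1]-gb[v0:v1,u0:u1])**2),du,dv) for du in np.arange(-2,2.1,.25) for dv in np.arange(-5,5.1,.25)))
    print(n,best)
E
```

```text
lever (np.float32(47.63256), np.float64(0.0), np.float64(0.25))
pin (np.float32(11.861953), np.float64(0.0), np.float64(0.0))
loadrimL (np.float32(1148.4497), np.float64(-0.5), np.float64(-4.5))
loadrimR (np.float32(806.11163), np.float64(1.0), np.float64(1.5))
wrim (np.float32(20.45825), np.float64(-0.25), np.float64(-1.75))
```

View pics/cmp.png

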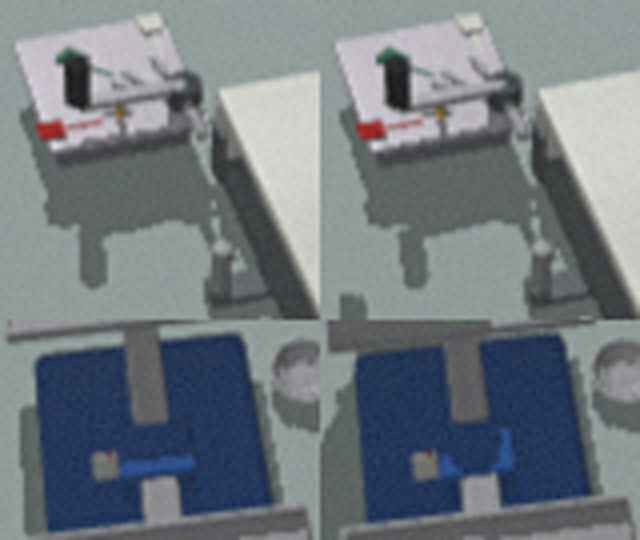

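```bash
python3 -c "
from h import *
print(bot.hand_in())"
```

```text
the job is handed in; nothing more can be done
None
```

The job is done and handed in at about 43 s of the 210 s. No verdict came back, so what follows rests on my own checks.

**What I did:**
1. I threw the lever into the green notch and pulled the tray out about 168 mm.
2. I stood three tablets on the load pan. The two brass weights looked like 100 g and 50 g.
3. I slid the tray, with the other three tablets in it, back against its stop and threw the lever back to red.

**Last checks:**
- **Lever and tray:** in the side view both sit within about 0.25 pixel of where they started.
- **Beam:** the weight-pan rim rose about 1.75 pixels, against 1.9 expected for level, so I take the beam as level. The automatic match on the load-pan rim failed because the tablets and a shadow changed the picture. Read by eye earlier, that rim dropped 2–3 pixels against 2.8 expected.
- **Tablets and bystanders:** the three loaded tablets stood upright in the pan and the brass weights were not touched. The dispenser, tumbler, saucer, spoon and brush looked unmoved by eye. The three tablets under the ledge are hidden; they stood upright just before the tray went in.
- **Gripper:** the fingertips sit about 35 mm farther back than described. My first try at the lever knob closed above it without contact, and I lowered all later grasps to suit.

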